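# Heft out the full spice jar and shut the caddy

### The job

Of the three look-alike spice jars in the steel caddy only one is full: find it by its weight, lift it out from under the half-open cover and stand it upright in the small metal tray, setting it down gently. Leave the two empty jars standing upright on the caddy's floor, then press the cover fully shut. Do not disturb the garlic, ramekin and lemon nearby.

Things in the scene. Friction and masses are not known exactly. Their poses are not given: they have to be found in the camera images.
- caddy: fixed steel caddy, an open tray 230 (x) x 340 (y) x 60 mm high with 4 mm walls and a 4 mm floor; origin at the centre of its underside, x towards the rear wall that carries the cover's hinge. The jars stand in a row along its y axis near x = 0, about 95 mm apart
- cover (a joint): steel cover, an upside-down tray 230 x 340 x 55 mm (3 mm sheet) hinged on the caddy's rear top edge (caddy frame x = 115, z = 60 mm), held by a stiff hinge; rad: 0 = shut on the rim (top 115 mm over the table), grows to its stop at 0.93. It overhangs the jars: a tool pointing straight down cannot reach them, one leaning about 35 degrees back towards the robot can
- cover_press (a point): point on the outer (upper) face of the cover, on its middle line, 190 mm from the hinge and 40 mm from its free edge, good for pressing it shut; the z axis of the point is the outward normal of that face
- jar_a: spice jar, cylinder 44 mm across up to 79 mm, black cap 40 mm across above, 99 mm high in all; origin at the centre of its underside, z up. The three jars look exactly alike and stand in a row in the caddy; one is full (300 to 430 g), two are empty (50 to 75 g): only the weight tells which
- jar_b: spice jar, cylinder 44 mm across up to 79 mm, black cap 40 mm across above, 99 mm high in all; origin at the centre of its underside, z up. The three jars look exactly alike and stand in a row in the caddy; one is full (300 to 430 g), two are empty (50 to 75 g): only the weight tells which
- jar_c: spice jar, cylinder 44 mm across up to 79 mm, black cap 40 mm across above, 99 mm high in all; origin at the centre of its underside, z up. The three jars look exactly alike and stand in a row in the caddy; one is full (300 to 430 g), two are empty (50 to 75 g): only the weight tells which
- tray: loose small aluminium tray, 170 (x) x 130 (y) x 22 mm high with 4 mm walls and a 4 mm floor, about 600 g; origin at the centre of its underside
- garlic: garlic bulb 48 x 50 x 51 mm; origin at its underside. Bystander, stays where it is
- ramekin: white ramekin 69 mm across, 34 mm high; origin at its underside. Bystander, stays where it is
- lemon: lemon 72 x 57 x 58 mm; origin at its underside. Bystander, stays where it is

How it is judged (in metres and radians):
On the way, in this order (a step that is already met when the one before it is completed fails the run):
1. the full jar stands in the tray, its weight on it, while the cover is still open (((x of jar_a in the frame of tray between -0.065 and 0.065 m and y of jar_a in the frame of tray between -0.045 and 0.045 m and z of jar_a in the frame of tray below 0.012 m and angle between jar_a's own z axis and vertical below 0.12 rad and contact force between jar_a and tray above 1.8 N and linear speed of jar_a below 0.02 m/s) or (x of jar_b in the frame of tray between -0.065 and 0.065 m and y of jar_b in the frame of tray between -0.045 and 0.045 m and z of jar_b in the frame of tray below 0.012 m and angle between jar_b's own z axis and vertical below 0.12 rad and contact force between jar_b and tray above 1.8 N and linear speed of jar_b below 0.02 m/s) or (x of jar_c in the frame of tray between -0.065 and 0.065 m and y of jar_c in the frame of tray between -0.045 and 0.045 m and z of jar_c in the frame of tray below 0.012 m and angle between jar_c's own z axis and vertical below 0.12 rad and contact force between jar_c and tray above 1.8 N and linear speed of jar_c below 0.02 m/s)) and value of joint cover above 0.5 rad), for 0.2 s.
2. the cover is shut (value of joint cover below 0.04 rad), for 0.2 s.
At the end, for the whole second after the job is handed in: The full jar stands upright (within 0.12 rad) and at rest on the tray's floor, inside its walls, its weight on the tray (more than 1.8 N); the other two jars stand upright (within 0.12 rad) on the caddy's floor inside its walls; the cover is shut to within 0.04 rad (value of joint cover below 0.04 rad and ((x of jar_a in the frame of tray between -0.065 and 0.065 m and y of jar_a in the frame of tray between -0.045 and 0.045 m and z of jar_a in the frame of tray below 0.012 m and angle between each of jar_a, jar_b, jar_c's own z axis and vertical below 0.12 rad and contact force between jar_a and tray above 1.8 N and linear speed of jar_a below 0.02 m/s and x of jar_b in the frame of caddy between -0.1 and 0.1 m and y of jar_b in the frame of caddy between -0.155 and 0.155 m and z of each of jar_b, jar_c in the frame of caddy below 0.014 m and x of jar_c in the frame of caddy between -0.1 and 0.1 m and y of jar_c in the frame of caddy between -0.155 and 0.155 m) or (x of jar_b in the frame of tray between -0.065 and 0.065 m and y of jar_b in the frame of tray between -0.045 and 0.045 m and z of jar_b in the frame of tray below 0.012 m and angle between each of jar_b, jar_a, jar_c's own z axis and vertical below 0.12 rad and contact force between jar_b and tray above 1.8 N and linear speed of jar_b below 0.02 m/s and x of jar_a in the frame of caddy between -0.1 and 0.1 m and y of jar_a in the frame of caddy between -0.155 and 0.155 m and z of each of jar_a, jar_c in the frame of caddy below 0.014 m and x of jar_c in the frame of caddy between -0.1 and 0.1 m and y of jar_c in the frame of caddy between -0.155 and 0.155 m) or (x of jar_c in the frame of tray between -0.065 and 0.065 m and y of jar_c in the frame of tray between -0.045 and 0.045 m and z of jar_c in the frame of tray below 0.012 m and angle between each of jar_c, jar_a, jar_b's own z axis and vertical below 0.12 rad and contact force between jar_c and tray above 1.8 N and linear speed of jar_c below 0.02 m/s and x of jar_a in the frame of caddy between -0.1 and 0.1 m and y of jar_a in the frame of caddy between -0.155 and 0.155 m and z of each of jar_a, jar_b in the frame of caddy below 0.014 m and x of jar_b in the frame of caddy between -0.1 and 0.1 m and y of jar_b in the frame of caddy between -0.155 and 0.155 m))); the robot touches nothing.
It fails at once if a jar is dropped or rammed into the tray (more than 40 N between a jar and the tray) (contact force between any of jar_a, jar_b, jar_c and tray above 40 N).
It fails at once if the garlic, ramekin or lemon is moved by more than 30 mm (distance of any of garlic, ramekin, lemon from where it was at the start of the episode above 0.03 m).
It also fails if it takes over 72 s, if anything falls off the work surface, if the arm or the gripper's body presses on something with over 40 N, if the wrist force passes 120 N, or if a joint passes its speed limit or range.

### The arm

A 6-joint arm with a two-finger parallel gripper is mounted at the origin on a cart in front of the work surface, level with it; the furniture and walls round the work are solid. World frame = base frame: x ahead of the robot, y to its left, z up, the work surface at z = 0. Lengths are in mm, angles in rad, forces in N, time in s.
With the tool pointing down it reaches from about 350 to 975 mm from the base axis. Payload 7.1 kg.
Tool frame: the origin (TCP) lies between the finger pads, 19 mm behind the fingertips; this is the grasp point; z points along the fingers, x is the direction in which the jaws open and shut, and the axes are right-handed (so a half turn about z gives the same grasp; the last joint's range is limited). The gripper opens to 88 mm and grips with 3 to 60 N. Pads are 20 mm wide; open, the fingers measure 115 mm over their backs; the gripper's body (75 mm by 178 mm) begins 61 mm behind the grasp point.
Start: joints at [-1.126, 0.423, 1.63, -0, 1.089, -0.019], TCP at [279.608, -558.949, 241.375] pointing down, gripper open.
Joint ranges: [-3, 3], [-0.9, 2.11], [0.09, 2.58], [-1.31, 4.45], [0.11, 2.69], [-2.54, 2.54]. Speed limits (rad/s): [2.39, 2.39, 3.01, 3.14, 3.14, 3.14].

### API

Orientations are given as a rotation vector (axis times angle).
In Python, from workcell import telemetry, imaging, ticket gives the robot as it stands.
- The arm moves only by the tool jog_arm, never from a script. Its arguments are lists of equal length, an entry for each row: "travel": the shift along the world's x, y, z in units of 400 mm (1.0 is 400 mm), a list of three; "dr": the turn, a rotation vector about the world's x, y, z in units of 90 degrees (1.0 is 90 degrees), a list of three. In form: {"travel": [[tx, ty, tz], ...], "dr": [[wx, wy, wz], ...]}. A call has exactly 10 rows; each row is the pose to reach, as a shift and turn from the pose measured when the call began; what a row does not reach only later rows make up. A row lasts 1/10 s, in which the tool goes at most 50 mm and 8.59 degrees, less where a joint would pass 70% of its speed; a pose out of reach is approached as far as the arm can. A call with a number of a shift or a turn outside -1 to 1 is refused whole. A call with a gripper value outside its range is refused whole. "hand" is the opening, from -1 (shut) to 1 (fully open), set as the call begins (left out, the last holds). The fingers move at their own pace and stop on an object; the grip force is fixed at half the most. Time passes only in rows, so rows that repeat a pose let the fingers close, or fill a call up. It gives the time, the measured TCP pose, the force and the opening at its end, in the units of the state.
- telemetry.get_obs(): the state, without advancing time (a new reading comes with each control period).
- imaging.get_image(name): name is "scene" or "top"; returns a dict with "pixels" (420x560x3 uint8, red, green, blue), "range_z" (420x560 float32, mm along the optical axis (not along the pixel's ray), 0 where there is no reading), "fx", "fy", "cx", "cy" (pixels), "extrinsics" (4x4, takes a point from world to camera coordinates). Camera axes: x right, y down, z forward; pixel columns grow to the right and rows downward; lengths in mm; the calibration is good to about 2 mm. A picture is of the moment at which its call begins.
- ticket.close_job(): hands the job in, once; it reports no verdict.
The state is a dict: "t": time; "qpos": joint angles; "qvel": joint speeds; "joint_torque": joint torques, N m; "ee_pos": TCP position; "orientation": TCP orientation; "ft_force": force on the tool from outside, world axes, zero at the start; "moment": the same for the moment, N m; "width": finger opening in mm.
Only numpy, scipy, OpenCV 4.12 (cv2) and the standard library are available. Lean on these libraries where they do the work, as an engineer would, in place of code of your own. Each camera call takes 0.05 s, during which the arm holds its last target. There are 200 camera calls.

## Working session

There is one attempt and no reset: what is moved stays moved. The work goes in short steps, Python scripts to look and compute and a tool call to move; the robot and the scene stay as the last step left them, time stands still between calls to the robot, and variables do not carry over. Pictures are saved under pics/ and viewed, about 8 in all and at most 12, crops included, and the job is handed in when it is done.

Besides the shell and the picture viewer there is one more tool, called after "Request:" by a JSON object that holds its "api" and its "payload". jog_arm: Moves the arm, as the interface text tells. Its arguments: {"type":"object","properties":{"travel":{"type":"array"},"dr":{"type":"array"},"hand":{"type":"number"}},"required":["travel","dr"]}

```bash
mkdir -p pics; ls
cat > h.py <<'E'
import numpy as np, cv2
from workcell import telemetry, imaging, ticket
from scipy.spatial.transform import Rotation as R
def cloud(im):
    z=im["range_z"].astype(float); v,u=np.indices(z.shape)
    P=np.stack([(u-im["cx"])/im["fx"]*z,(v-im["cy"])/im["fy"]*z,z],-1)
    E=np.array(im["extrinsics"]); W=(P-E[:3,3])@E[:3,:3]
    W[z==0]=np.nan
    return W
def save(im,n): cv2.imwrite(f"pics/{n}.png",im["pixels"][:,:,::-1])
E
python3 - <<'E'
from h import *
o=telemetry.get_obs(); print(o)
for n in("scene","top"):
    im=imaging.get_image(n); save(im,n+"0"); np.savez(n+"0.npz",**im); W=cloud(im)
    E=np.array(im["extrinsics"]); print(n,im["fx"],-E[:3,:3].T@E[:3,3], E[2,:3])
a=cv2.imread("pics/scene0.png");b=cv2.imread("pics/top0.png")
cv2.imwrite("pics/both.png",cv2.resize(np.vstack([a,b]),None,fx=.71,fy=.71))
E
```

```text
pics
{'t': 0.0, 'qpos': array([-1.12602142e+00,  4.23829405e-01,  1.63069297e+00, -4.07600744e-05,
        1.08863110e+00, -1.90002484e-02]), 'qvel': array([-0.0005879 ,  0.00091992, -0.00070837, -0.00146343,  0.00017663,
        0.0001813 ]), 'joint_torque': array([ 1.39006213e-03, -5.44621718e+01, -2.73673546e+01,  6.43742527e-02,
        2.26594537e-02, -1.47397200e-04]), 'ee_pos': array([ 279.36044477, -558.48614237,  240.60766409]), 'orientation': array([-2.67182519e+00,  1.65100837e+00,  2.09097064e-03]), 'ft_force': array([ 0.60821299,  0.85348374, -0.10160398]), 'moment': array([-0.01337958, -0.0430404 , -0.00208728]), 'width': 88.00789324585641}
scene 512.5741267305272 [-126.214373    582.87547071  994.66956024] [ 0.53044143 -0.47311223 -0.70341788]
top 490.796800106534 [ 401.21630637  -25.60521529 1367.84980233] [ 0.09114828  0.01323311 -0.9957494 ]
```

View pics/scene0.png

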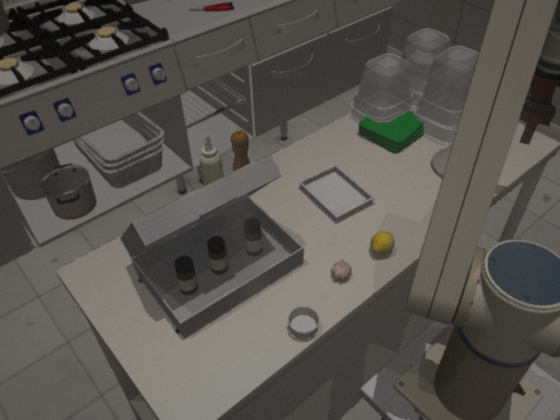

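View pics/top0.png

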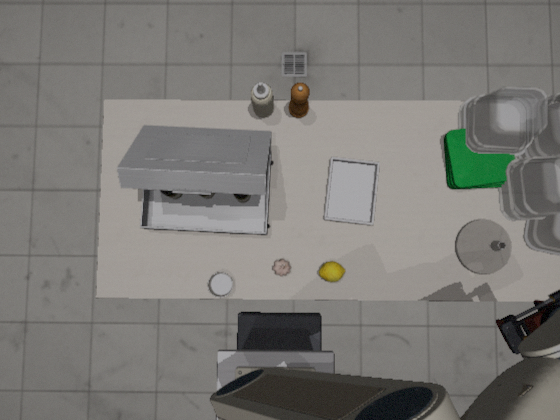

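Run:
```python
from h import *
np.set_printoptions(precision=1,suppress=True)
for n in("scene","top"):
    im=dict(np.load(n+"0.npz")); W=cloud(im); 
    print(n)
    pts={"scene":[(186,263),(217,243),(253,227),(186,285),(218,265),(253,246),(182,325),(302,254),(336,193),(301,191),(333,171),(371,199),(341,218),(342,271),(303,322),(382,242),(133,250),(276,175),(145,247),(281,182),(210,165),(240,150)],
     "top":[(143,230),(267,233),(269,190),(350,190),(330,160),(376,163),(370,223),(326,219),(282,267),(221,285),(332,271),(195,150),(195,180),(140,130),(270,132),(268,190),(121,186),(130,168),(272,170),(172,192),(205,193),(241,196)]}[n]
    for u,v in pts:
        w=W[v-1:v+2,u-1:u+2].reshape(-1,3); print((u,v),np.nanmedian(w,0),np.nanmax(w[:,2]),im["pixels"][v,u])
im=dict(np.load("scene0.npz")); W=cloud(im)
c=im["pixels"][200:300,150:290]; cv2.imwrite("pics/c1.png",cv2.resize(c[:,:,::-1],None,fx=5,fy=5,interpolation=cv2.INTER_CUBIC)*1)
# caps: points z in 94..104
m=(W[...,2]>90)&(W[...,2]<106)&(W[...,0]>350)&(W[...,0]<800)&(im["pixels"].max(2)<70)
k,l,s,cc=cv2.connectedComponentsWithStats(m.astype(np.uint8))
for i in range(1,k):
    if s[i,4]>15: 
        w=W[l==i]; print(cc[i],s[i,4],w.min(0),w.max(0),np.median(w,0))
```

```text
scene
(186, 263) [578.7 279.7 101.8] 105.88065328825104 [25 26 24]
(217, 243) [583.4 193.9 103.5] 105.3539038026617 [24 28 23]
(253, 227) [565.9  99.6 102.3] 107.52623969577414 [42 40 39]
(186, 285) [570.4 295.8  43.5] 51.57771279499135 [68 63 61]
(218, 265) [570.6 205.9  42.3] 47.341090636728055 [68 64 59]
(253, 246) [562.8 106.7  43.8] 48.29231105648736 [72 69 64]
(182, 325) [482.1 361.8  49.1] 53.31368979468627 [57 55 56]
(302, 254) [467.8  29.9  36.8] 42.78196845241842 [63 60 60]
(336, 193) [ 591.  -213.4    3.3] 7.558934762430926 [140 138 137]
(301, 191) [ 666.7 -148.5   -0.5] 2.334943651903479 [115 110 105]
(333, 171) [ 665.2 -271.5    4.9] 10.327111935638332 [75 73 72]
(371, 199) [ 499.  -256.5   22.3] 25.449755251937482 [105 102 102]
(341, 218) [ 511.9 -151.8    3.6] 11.833687459471237 [71 68 68]
(342, 271) [367.6  -7.5  34.1] 35.503902061960716 [136 117 108]
(303, 322) [338.3 142.7   3.6] 6.2670354872369325 [142 140 140]
(382, 242) [ 358.2 -135.5   50. ] 53.30003162157294 [144 121  36]
(133, 250) [667.8 356.  127.1] 138.2475852706024 [54 54 54]
(276, 175) [553.3  36.1 238. ]
[... 1300 characters left out ...]
[141 138 140]
(121, 186) [567.6 358.4 240.5] 244.09416771181552 [126 127 126]
(130, 168) [604.5 330.2 268.3] 272.3247942940725 [131 130 133]
(272, 170) [651.3  13.9  -1.4] 5.893059091289019 [137 132 128]
(172, 192) [570.4 270.2 105. ] 247.86780129195884 [89 87 88]
(205, 193) [550.9 161.5 246.8] 250.60267123938962 [134 133 134]
(241, 196) [563.5  91.  101.4] 105.82926319081835 [17 17 16]
[251.9 224.9] 207 [557.   74.7  90.2] [598.6 114.8 105.5] [575.2  96.1 101.5]
[216.  243.4] 230 [565.5 173.2  90.2] [608.9 214.8 105.6] [583.5 195.  101.8]
[127.9 247.8] 28 [678.3 352.8  90.1] [738.6 356.2 105.3] [710.3 354.3  99.1]
[183.8 263.8] 253 [563.5 263.3  90. ] [607.2 302.8 105.9] [580.8 284.3 102. ]
```

View pics/c1.png

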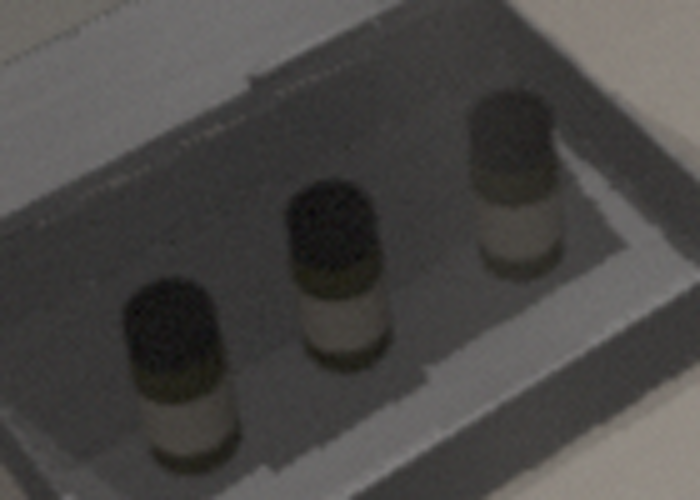

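Run:
```python
from h import *
np.set_printoptions(precision=3,suppress=True)
T=dict(np.load("top0.npz")); S=dict(np.load("scene0.npz"))
A=cloud(T);B=cloud(S)
for n,W in(("top",A),("scene",B)):
    V=W.reshape(-1,3); V=V[np.isfinite(V).all(1)]
    m=(V[:,0]>600)&(V[:,0]<715)&(V[:,1]>40)&(V[:,1]<330)&(V[:,2]>140)&(V[:,2]<270); P=V[m]
    for _ in range(6):
        c=np.median(P,0); u,s,vt=np.linalg.svd(P-P.mean(0),full_matrices=False); nn=vt[2]*np.sign(vt[2][2]); d=(P-P.mean(0))@nn; P=P[abs(d)<max(3,1.5*d.std())]
    print(n,"cover normal",nn,"theta",np.arctan2(np.hypot(*nn[:2]),nn[2]),"yaw",np.arctan2(-nn[1],-nn[0]),P.mean(0),len(P))
    m=(V[:,0]>440)&(V[:,0]<510)&(V[:,1]>35)&(V[:,1]<355)&(V[:,2]>52)&(V[:,2]<66); P=V[m]
    q=np.polyfit(P[:,1],P[:,0],1); print(" front rim x=",q,len(P),P[:,0].min(),P[:,0].max(),"y",P[:,1].min(),P[:,1].max())
    m=(V[:,0]>440)&(V[:,0]<800)&(V[:,1]>-10)&(V[:,1]<390)&(V[:,2]>45)&(V[:,2]<64); P=V[m]
    for lo,hi in((0,60),(320,380)):
        Q=P[(P[:,1]>lo)&(P[:,1]<hi)&(P[:,0]>500)]; print("  side",lo,len(Q),np.median(Q,0) if len(Q) else 0, np.polyfit(Q[:,0],Q[:,1],1) if len(Q)>5 else 0)
    m=(V[:,2]>14)&(V[:,2]<30)&(V[:,0]>470)&(V[:,0]<720)&(V[:,1]>-310)&(V[:,1]<-110); P=V[m]
    print(" tray",cv2.minAreaRect(P[:,:2].astype(np.float32)),len(P))
    m=(V[:,2]>-3)&(V[:,2]<9)&(V[:,0]>540)&(V[:,0]<640)&(V[:,1]>-240)&(V[:,1]<-170); print(" tray floor z",np.median(V[m][:,2]))
V=B.reshape(-1,3);dark=(S["pixels"].max(2)<70).ravel()
for y in(95,194,284):
    m=dark&(abs(V[:,1]-y)<30)&(V[:,2]>97)&(V[:,2]<106)&(V[:,0]>540)&(V[:,0]<630); P=V[m]
    print("cap",cv2.minEnclosingCircle(P[:,:2].astype(np.float32)),P[:,:2].mean(0),np.median(P[:,2]),len(P))
o=telemetry.get_obs(); print(R.from_rotvec(o["orientation"]).as_matrix())
```

```text
top cover normal [ 0.757 -0.033  0.653] theta 0.8593763789111155 yaw 3.0977144854771312 [651.564 187.293 207.595] 3983
 front rim x= [  0.043 467.72 ] 190 467.3756377176316 483.9426199565654 y 37.420534959945485 354.3541436413024
  side 0 110 [594.923  22.696  59.065] [0.03  5.827]
  side 320 89 [543.027 359.462  56.145] [ -0.048 385.87 ]
 tray ((590.6700439453125, -208.133544921875), (136.6087646484375, 176.6963348388672), 83.6604232788086) 575
 tray floor z 3.29144783146146
scene cover normal [-0.996  0.009  0.087] theta 1.4832633692983987 yaw -0.00881908312780785 [601.465 286.289 267.717] 65
 front rim x= [  0.044 466.598] 440 465.63390979902607 485.08927261258935 y 35.44772115582604 354.0612299286217
  side 0 335 [623.745  23.492  55.427] [ 0.046 -2.229]
  side 320 310 [631.569 356.307  57.911] [ -0.121 427.874]
 tray ((589.610595703125, -208.45236206054688), (139.17495727539062, 179.86203002929688), 83.0969467163086) 571
 tray floor z 3.562429006464518
cap ((577.9505004882812, 93.35746765136719), 21.194454193115234) [577.015  94.719] 101.91875964756606 176
cap ((587.7180786132812, 192.8921356201172), 22.204069137573242) [585.404 194.29 ] 102.11490964377722 200
cap ((585.326171875, 284.020263671875), 21.84033966064453) [583.628 283.536] 102.32786191796109 211
[[ 0.447 -0.894 -0.001]
 [-0.894 -0.447  0.001]
 [-0.001 -0.    -1.   ]]
```

```bash
cat >> h.py <<'E'
def Rt(lean=35,yaw=-0.043):
    a=np.array([np.cos(yaw),np.sin(yaw),0]); l=np.radians(lean)
    z=np.sin(l)*a-np.cos(l)*np.array([0,0,1]); x=-np.array([-a[1],a[0],0]); return np.stack([x,np.cross(z,x),z],1)
def rel(p,lean=35,yaw=-0.043):
    o=telemetry.get_obs(); dR=R.from_matrix(Rt(lean,yaw))*R.from_rotvec(o["orientation"]).inv()
    print("d",((np.array(p)-o["ee_pos"])/400).round(4),"dr",(dR.as_rotvec()/(np.pi/2)).round(4))
E
python3 -c "
from h import *
rel([450,-190,300])
d=Rt()[:,2]
for j in([577.5,94.5,66],[586,194,66],[584.5,284,66]): print((np.array(j)-140*d).round(1))
print(d)"
```

```text
d [0.4265 0.9214 0.1483] dr [ 0.0812 -0.3845 -0.3127]
[497.3  98.  180.7]
[505.8 197.5 180.7]
[504.3 287.5 180.7]
[ 0.57304625 -0.02465619 -0.81915204]
```

Request:
{"api": "jog_arm", "payload": {"travel": [[0.04, 0.09, 0.03], [0.085, 0.185, 0.06], [0.13, 0.28, 0.09], [0.17, 0.37, 0.12], [0.213, 0.46, 0.15], [0.256, 0.553, 0.15], [0.3, 0.645, 0.15], [0.34, 0.74, 0.15], [0.384, 0.83, 0.15], [0.4265, 0.92, 0.148]], "dr": [[0.008, -0.038, -0.031], [0.016, -0.077, -0.063], [0.024, -0.115, -0.094], [0.032, -0.154, -0.125], [0.041, -0.192, -0.156], [0.049, -0.231, -0.188], [0.057, -0.269, -0.219], [0.065, -0.308, -0.25], [0.073, -0.346, -0.281], [0.081, -0.3845, -0.313]], "hand": 1}}

```text
t: 1.1
ee_pos: [450.1, -189.4, 300.1]
orientation: [-1.831, 1.919, -0.607]
ft_force: [0.1, -0.1, -0.1]
width: 87.6
```

```bash
python3 -c "
from h import *
o=telemetry.get_obs(); print(o['t'],o['ee_pos'],o['qpos'],o['ft_force'])
rel([497.3,98,180.7])"
```

```text
1.1 [ 450.1043129  -189.35083198  300.05436608] [-0.60656364 -0.03744719  2.20652136  0.65205816  0.52904969  0.51451576] [ 0.05917446 -0.06580648 -0.0977934 ]
d [ 0.118   0.7184 -0.2984] dr [-0.0003  0.0016  0.0022]
```

Request:
{"api": "jog_arm", "payload": {"travel": [[0.012, 0.09, 0.0], [0.024, 0.18, 0.0], [0.036, 0.27, -0.02], [0.05, 0.36, -0.05], [0.065, 0.45, -0.1], [0.08, 0.54, -0.15], [0.1, 0.63, -0.2], [0.118, 0.7185, -0.25], [0.118, 0.7185, -0.2985], [0.118, 0.7185, -0.2985]], "dr": [[0, 0.0016, 0.002], [0, 0.0016, 0.002], [0, 0.0016, 0.002], [0, 0.0016, 0.002], [0, 0.0016, 0.002], [0, 0.0016, 0.002], [0, 0.0016, 0.002], [0, 0.0016, 0.002], [0, 0.0016, 0.002], [0, 0.0016, 0.002]]}}

```text
t: 2.1
ee_pos: [498.6, 77.8, 204.0]
orientation: [-1.859, 1.914, -0.572]
ft_force: [0.3, -3.1, 0.9]
width: 87.7
```

```bash
python3 -c "
from h import *
o=telemetry.get_obs(); print(o['t'],o['ee_pos'],o['qpos'],o['ft_force'])
rel([577.5,94.5,66])
im=imaging.get_image('scene');save(im,'s1')
c=im['pixels'][90:330,100:400]; cv2.imwrite('pics/s1c.png',cv2.resize(c[:,:,::-1],None,fx=2.5,fy=2.5))"
```

```text
2.1 [498.64913398  77.8268992  203.9813854 ] [ 0.1994517   0.1686207   2.27580521 -0.78516145  0.16811056  2.5419968 ] [ 0.25214279 -3.1227988   0.94291444]
d [ 0.1971  0.0417 -0.345 ] dr [-0.0053 -0.0142 -0.0105]
```

View pics/s1c.png

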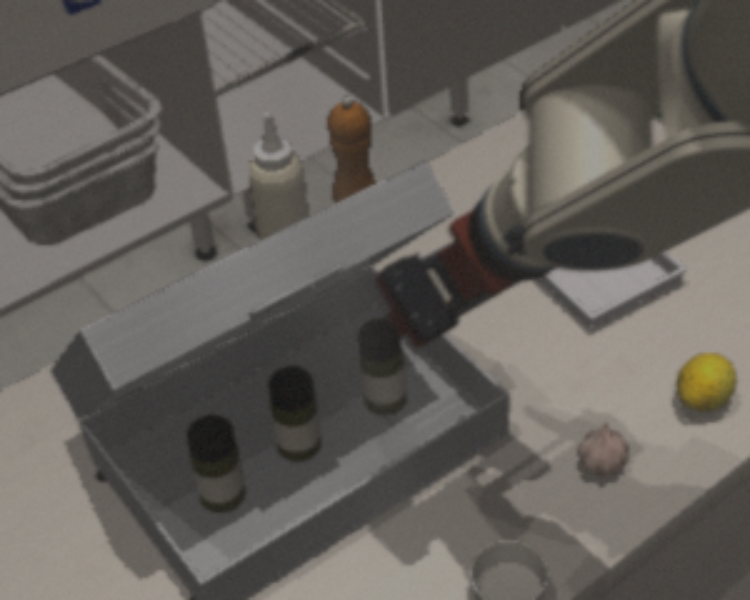

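```bash
cat > kin.py <<'E'
from h import *
from scipy.optimize import least_squares
def rz(a): return R.from_euler('z',a).as_matrix()
def ry(a): return R.from_euler('y',a).as_matrix()
def fk(q,p):
    a1,d1,L2,L3,a3,Lt=p
    T=rz(q[0]); pos=T@[a1,0,d1]; T=T@ry(q[1]); pos=pos+T@[0,0,L2]; T=T@ry(q[2]); pos=pos+T@[a3,0,L3]
    T=T@rz(S4*q[3])@ry(q[4]); pos=pos+T@[0,0,Lt]; T=T@rz(S6*q[5]); return pos,T
S4=S6=1
Q=[[-1.12602142,.423829405,1.63069297,-4.076e-5,1.0886311,-.01900025],[-0.60656364,-0.03744719,2.20652136,0.65205816,0.52904969,0.51451576],[0.1994517,0.1686207,2.27580521,-0.78516145,0.16811056,2.5419968]]
X=[[279.36,-558.486,240.608],[450.1043129,-189.35083198,300.05436608],[498.64913398,77.8268992,203.9813854]]
O=[[-2.67182519,1.65100837,.00209],[-1.831,1.919,-.607],[-1.859,1.914,-.572]]
LO=np.array([-3,-.9,.09,-1.31,.11,-2.54]);HI=np.array([3,2.11,2.58,4.45,2.69,2.54])
def fit():
    return least_squares(lambda p:np.ravel([fk(q,p)[0]-x for q,x in zip(Q,X)]),[0,300,450,400,0,250])
P=fit().x
def ik(pos,Rm,q0):
    f=lambda q:np.r_[(fk(q,P)[0]-pos)/100,(R.from_matrix(fk(q,P)[1])*R.from_matrix(Rm).inv()).as_rotvec()]
    s=least_squares(f,np.clip(q0,LO+.01,HI-.01),bounds=(LO,HI)); return s.x,np.linalg.norm(s.fun)
E
python3 - <<'E'
import kin; from kin import *
np.set_printoptions(precision=3,suppress=True)
for s4 in(1,-1):
    kin.S4=s4; r=fit(); print(s4,r.cost,r.x)
    for s6 in(1,-1):
        kin.S6=s6; print(s6,[R.from_matrix(fk(q,r.x)[1].T@R.from_rotvec(o).as_matrix()).as_rotvec() for q,o in zip(Q,O)])
E
```

```text
1 192.74971732731163 [-17.121 329.577 577.265 501.201  84.604 308.525]
1 [array([ 0.   , -0.   , -3.142]), array([-0.   , -0.   , -3.141]), array([-0.   , -0.   , -3.141])]
-1 [array([-0.   ,  0.   ,  3.104]), array([ 0.   , -0.   , -2.112]), array([ 0.   , -0.   ,  1.943])]
-1 3177.219580816187 [ 497.254 -186.476  151.653   11.46  -128.848 -219.698]
1 [array([ 0.   , -0.   ,  3.142]), array([-0.361, -0.638, -1.902]), array([-0.149,  0.218,  1.578])]
-1 [array([-0.   , -0.   ,  3.104]), array([-0.   , -0.646, -0.915]), array([0.   , 0.239, 0.385])]
```

Run:
```python
from kin import *
np.set_printoptions(precision=3,suppress=True)
cols={}
for n in ["a1","d1","b","L2","a2","L3","a3","Lt","a5","t6x","t6y"]:
    v=[]
    for q in Q:
        T0=rz(q[0]);T2=T0@ry(q[1]);T3=T2@ry(q[2]);T4=T3@rz(q[3]);T5=T4@ry(q[4]);T6=T5@rz(q[5])
        v.append({"a1":T0[:,0],"d1":T0[:,2],"b":T0[:,1],"L2":T2[:,2],"a2":T2[:,0],"L3":T3[:,2],"a3":T3[:,0],"Lt":T5[:,2],"a5":T5[:,0],"t6x":T6[:,0],"t6y":T6[:,1]}[n])
    cols[n]=np.ravel(v)
b=np.ravel(X)
base=["d1","L2","L3","Lt"]
import itertools
rest=[c for c in cols if c not in base]
for k in range(0,4):
    for e in itertools.combinations(rest,k):
        A=np.stack([cols[c] for c in base+list(e)],1); s=np.linalg.lstsq(A,b,rcond=None)[0]; r=abs(A@s-b).max()
        if r<1.0: print(e,r,s)
```

```text
('b', 'a3') 0.00020977672829758376 [312.4   563.099 484.9   290.944  11.9    77.499]
('a1', 'b', 'a3') 0.00020020764895889442 [312.4   563.099 484.9   290.944  -0.001  11.9    77.499]
('b', 'a2', 'a3') 0.0001924266405239905 [312.4   563.099 484.9   290.944  11.9    -0.001  77.499]
('b', 'a3', 'a5') 0.0002233026484077527 [312.4   563.099 484.9   290.944  11.9    77.499   0.   ]
('b', 'a3', 't6x') 9.763212625557571e-05 [312.401 563.099 484.901 290.944  11.9    77.5     0.   ]
('b', 'a3', 't6y') 5.346524767446681e-05 [312.401 563.099 484.9   290.944  11.9    77.499  -0.   ]
```

```bash
cat > kin.py <<'E'
from h import *
from scipy.optimize import least_squares
rz=lambda a:R.from_euler('z',a).as_matrix()
ry=lambda a:R.from_euler('y',a).as_matrix()
LO=np.array([-3,-.9,.09,-1.31,.11,-2.54]);HI=np.array([3,2.11,2.58,4.45,2.69,2.54])
def fk(q):
    T=rz(q[0]);p=T@[0,11.9,312.4];T=T@ry(q[1]);p=p+T@[0,0,563.1];T=T@ry(q[2]);p=p+T@[77.5,0,484.9]
    T=T@rz(q[3])@ry(q[4]);p=p+T@[0,0,290.944];return p,T@rz(q[5]-np.pi)
def ik(pos,Rm,q0):
    f=lambda q:np.r_[(fk(q)[0]-pos)/100,(R.from_matrix(fk(q)[1])*R.from_matrix(Rm).inv()).as_rotvec()]
    s=least_squares(f,np.clip(q0,LO+.01,HI-.01),bounds=(LO-.3,HI+.3)); return s.x,np.linalg.norm(s.fun)
FL=np.diag([-1.,-1,1])
E
python3 - <<'E'
from kin import *
np.set_printoptions(precision=2,suppress=True)
for lean in (32,36):
  for nm,j,yaws in(("A",[577.5,94.5,66],(-.04,.15)),("B",[586,194,66],(-.04,.15,.3)),("C",[584.5,284,66],(-.04,.15,.3)),("tray",[590,-208,66],(-.04,-.34))):
   for yaw in yaws:
    for back in(0,140):
     for fl in(0,1):
      M=Rt(lean,yaw); p=np.array(j)-back*M[:,2]; 
      if fl: M=M@FL
      best=min((ik(p,M,[np.arctan2(p[1],p[0]),.5,1.8,q4,.5,q6]) for q4 in(-.8,.5,3) for q6 in(-1.5,1.5)),key=lambda s:s[1]+ (10*np.clip(np.r_[LO-s[0],s[0]-HI],0,9).sum()))
      print(lean,nm,yaw,back,fl,best[0],round(best[1],4), "OK" if (best[0]>LO+.02).all() and (best[0]<HI-.03).all() and best[1]<.01 else "")
E
```

```text
32 A -0.04 0 0 [ 0.21  0.57  2.14  3.98  0.17 -2.19] 0.0 OK
32 A -0.04 0 1 [0.21 0.57 2.14 3.98 0.17 0.95] 0.0 OK
32 A -0.04 140 0 [ 0.26  0.23  2.25 -0.9   0.2   2.71] 0.0 
32 A -0.04 140 1 [ 0.26  0.23  2.25 -0.9   0.2  -0.43] 0.0 OK
32 A 0.15 0 0 [ 0.14  0.57  2.15  3.1   0.14 -1.54] 0.0 OK
32 A 0.15 0 1 [0.14 0.57 2.15 3.1  0.14 1.6 ] 0.0 OK
32 A 0.15 140 0 [0.14 0.22 2.27 0.07 0.1  1.49] 0.0 
32 A 0.15 140 1 [ 0.14  0.22  2.27  0.07  0.1  -1.65] 0.0 
32 B -0.04 0 0 [ 0.41  0.6   2.06  4.6   0.23 -2.64] 0.0 
32 B -0.04 0 1 [0.41 0.6  2.06 4.6  0.23 0.5 ] 0.0 
32 B -0.04 140 0 [ 0.48  0.28  2.15 -0.85  0.34  2.84] 0.0214 
32 B -0.04 140 1 [ 0.49  0.29  2.16 -0.94  0.34 -0.2 ] 0.0 OK
32 B 0.15 0 0 [ 0.35  0.59  2.08  4.09  0.13 -2.34] 0.0 OK
32 B 0.15 0 1 [0.35 0.59 2.08 4.09 0.13 0.8 ] 0.0 OK
32 B 0.15 140 0 [ 0.39  0.26  2.19 -0.74  0.19  2.5 ] 0.0 OK
32 B 0.15 140 1 [ 0.39  0.26  2.19 -0.74  0.19 -0.64] 0.0 OK
32 B 0.3 0 0 [ 0.3   0.59  2.08  3.14  0.09 -1.57] 0.0 
32 B 0.3 0 1 [0.3  0.59 2.08 3.14 0.09 1.57] 0.0 
32 B 0.3 140 0 [ 0.3   0.26  2.2  -0.    0.12  1.57] 0.0 
32 B 0.
[... 2907 characters left out ...]
3.76  0.18 -2.04] 0.0 OK
36 C 0.3 0 1 [0.48 0.63 2.04 3.76 0.18 1.1 ] 0.0 OK
36 C 0.3 140 0 [ 0.52  0.31  2.19  1.79 -0.13 -0.04] 0.0 
36 C 0.3 140 1 [ 0.52  0.31  2.19 -1.36  0.13 -0.04] 0.0 
36 tray -0.04 0 0 [-0.47  0.62  2.08  2.06  0.28 -0.87] 0.0 OK
36 tray -0.04 0 1 [-0.47  0.62  2.08  2.06  0.28  2.28] 0.0 OK
36 tray -0.04 140 0 [-0.56  0.3   2.21  1.33  0.31 -0.19] 0.0 OK
36 tray -0.04 140 1 [-0.56  0.3   2.22  1.44  0.31  2.84] 0.0203 
36 tray -0.34 0 0 [-0.36  0.61  2.1   3.07  0.2  -1.52] 0.0 OK
36 tray -0.34 0 1 [-0.36  0.61  2.1   3.07  0.2   1.62] 0.0 OK
36 tray -0.34 140 0 [-0.37  0.28  2.25  1.98  0.02 -0.44] 0.0 
36 tray -0.34 140 1 [-0.37  0.28  2.25 -1.16 -0.02 -0.44] 0.0
```

```bash
cat >> kin.py <<'E'
def sim(wps,q,n=12):
    "wps: (pos,lean,yaw); track from q, print joints at the waypoints and extremes/step size"
    p0,M0=fk(q)
    for p,l,y in wps:
        M=Rt(l,y); dR=(R.from_matrix(M)*R.from_matrix(M0).inv()).as_rotvec(); Q=[q]; e=0
        for i in range(1,n+1):
            q,er=ik(p0+(np.array(p)-p0)*i/n,(R.from_rotvec(dR*i/n)*R.from_matrix(M0)).as_matrix(),q); Q.append(q); e=max(e,er)
        Q=np.array(Q); print(np.round(p,0),l,y,q,"err",round(e,4),"maxstep",abs(np.diff(Q,axis=0)).max().round(2),"margin",np.minimum(Q-LO,HI-Q).min(0)); p0,M0=np.array(p),M
    return q
E
python3 - <<'E'
from kin import *
np.set_printoptions(precision=2,suppress=True,linewidth=160)
o=telemetry.get_obs(); q=o["qpos"]; L=50
bk=lambda j,y,b,l=L:(np.array(j)-b*Rt(l,y)[:,2],l,y)
A,B,C=[577.5,94.5,66],[586,194,66],[584.5,284,66]
q=sim([([450,-190,300],35,-.04),([450,-190,240],L,-.04)],q)
for y in(0.,.1):
    print("yaw",y); sim([bk(A,y,90),bk(A,y,0),bk(A,y,90),bk(B,y,90),bk(B,y,0),bk(B,y,90),bk(C,y,90),bk(C,y,0),bk(C,y,90),([480,200,250],L,y),([480,-208,200],L,-.34),([590,-208,90],L,-.34),([590,-208,66],L,-.34)],q)
E
```

```text
[ 450 -190  300] 35 -0.04 [-0.61 -0.04  2.2   0.65  0.54  0.51] err 0.0 maxstep 0.3 margin [2.39 0.86 0.28 0.52 0.04 0.01]
[ 450 -190  240] 50 -0.04 [-0.71  0.14  2.4   1.83  0.52 -0.77] err 0.0 maxstep 0.12 margin [2.29 0.86 0.18 1.96 0.33 1.77]
yaw 0.0
[509.  94. 124.] 50 0.0 [ 0.28  0.52  2.42  3.48  0.68 -1.66] err 0.0 maxstep 0.18 margin [2.29 1.04 0.09 0.97 0.37 0.88]
[578.  94.  66.] 50 0.0 [ 0.23  0.7   2.28  3.41  0.71 -1.63] err 0.0 maxstep 0.02 margin [2.72 1.41 0.16 0.97 0.57 0.88]
[509.  94. 124.] 50 0.0 [ 0.28  0.52  2.42  3.48  0.68 -1.66] err 0.0 maxstep 0.02 margin [2.72 1.41 0.16 0.97 0.57 0.88]
[517. 194. 124.] 50 0.0 [ 0.55  0.53  2.32  3.88  0.64 -1.83] err 0.0 maxstep 0.03 margin [2.45 1.42 0.16 0.57 0.53 0.71]
[586. 194.  66.] 50 0.0 [ 0.46  0.7   2.18  3.74  0.65 -1.76] err 0.0 maxstep 0.02 margin [2.45 1.41 0.26 0.57 0.53 0.71]
[517. 194. 124.] 50 0.0 [ 0.55  0.53  2.32  3.88  0.64 -1.83] err 0.0 maxstep 0.02 margin [2.45 1.41 0.26 0.57 0.53 0.71]
[516. 284. 124.] 50 0.0 [ 0.74  0.56  2.2   4.21  0.63 -2.01] err 0.0 maxstep 0.03 margin [2.26 1.43 0.26 0.24 0.
[... 1652 characters left out ...]
71  2.11  3.84  0.61 -1.84] err 0.0 maxstep 0.02 margin [2.32 1.4  0.34 0.47 0.49 0.63]
[516. 277. 124.] 50 0.1 [ 0.68  0.55  2.24  3.98  0.6  -1.91] err 0.0 maxstep 0.02 margin [2.32 1.4  0.34 0.47 0.49 0.63]
[480 200 250] 50 0.1 [ 0.56  0.14  2.35  4.29  0.39 -2.38] err 0.0 maxstep 0.07 margin [2.32 1.04 0.23 0.16 0.28 0.16]
[ 480 -208  200] 50 -0.34 [-0.5   0.27  2.4   2.84  0.42 -1.39] err 0.0 maxstep 0.15 margin [2.44 1.03 0.11 0.16 0.24 0.16]
[ 590 -208   90] 50 -0.34 [-0.37  0.64  2.21  3.1   0.58 -1.56] err 0.0 maxstep 0.04 margin [2.5  1.17 0.18 1.35 0.31 0.98]
[ 590 -208   66] 50 -0.34 [-0.37  0.7   2.2   3.11  0.63 -1.56] err 0.0 maxstep 0.01 margin [2.63 1.41 0.37 1.34 0.47 0.98]
```

```bash
python3 -c "
from kin import *
rel([450,-190,300],35,-.04)
print(((R.from_matrix(Rt(50,-.04))*R.from_matrix(Rt(35,-.04)).inv()).as_rotvec()/(np.pi/2)))
"
```

```text
d [-0.1255 -0.6774  0.2443] dr [ 0.0006 -0.015  -0.0211]
[-6.66488903e-03 -1.66533351e-01 -1.77203103e-17]
```

Request:
{"api": "jog_arm", "payload": {"travel": [[-0.01, -0.04, 0.02], [-0.025, -0.12, 0.05], [-0.04, -0.2, 0.08], [-0.06, -0.29, 0.11], [-0.075, -0.37, 0.14], [-0.09, -0.45, 0.17], [-0.1, -0.53, 0.2], [-0.115, -0.61, 0.22], [-0.1255, -0.677, 0.244], [-0.1255, -0.677, 0.244]], "dr": [[0, 0, 0], [0, -0.003, -0.004], [0, -0.006, -0.008], [0, -0.009, -0.012], [0, -0.012, -0.016], [0, -0.015, -0.021], [0, -0.015, -0.021], [0, -0.015, -0.021], [0, -0.015, -0.021], [0, -0.015, -0.021]]}}

```text
t: 3.15
ee_pos: [449.5, -191.9, 301.1]
orientation: [-1.838, 1.913, -0.607]
ft_force: [-0.4, 1.0, 0.3]
width: 87.8
```

```bash
python3 -c "
from kin import *
np.set_printoptions(precision=3,suppress=True)
o=telemetry.get_obs(); print(o['t'],o['ee_pos'],o['qpos'])
rel([450,-190,240],50,-.04)"
```

```text
3.15 [ 449.512 -191.852  301.144] [-0.615 -0.037  2.203  0.654  0.538  0.501]
d [ 0.001  0.005 -0.153] dr [-0.006 -0.165  0.   ]
```

Request:
{"api": "jog_arm", "payload": {"travel": [[0, 0, -0.02], [0, 0, -0.04], [0, 0, -0.06], [0, 0, -0.08], [0, 0, -0.1], [0, 0, -0.12], [0, 0, -0.14], [0, 0, -0.153], [0, 0, -0.153], [0, 0, -0.153]], "dr": [[-0.001, -0.02, 0], [-0.002, -0.04, 0], [-0.003, -0.06, 0], [-0.003, -0.08, 0], [-0.004, -0.1, 0], [-0.005, -0.12, 0], [-0.006, -0.14, 0], [-0.006, -0.165, 0], [-0.006, -0.165, 0], [-0.006, -0.165, 0]]}}

```text
t: 4.15
ee_pos: [449.3, -191.9, 239.6]
orientation: [-1.673, 1.744, -0.81]
ft_force: [-0.2, -0.9, -0.5]
width: 87.7
```

```bash
python3 -c "
from kin import *
np.set_printoptions(precision=3,suppress=True)
o=telemetry.get_obs(); print(o['t'],o['ee_pos'],o['qpos'])
p=np.array([577.5,94.5,66])-90*Rt(50,.1)[:,2];print(p)
q=sim([([480,-50,180],50,.03),(p,50,.1)],o['qpos'])
rel(p,50,.1)"
```

```text
4.15 [ 449.334 -191.874  239.634] [-0.719  0.141  2.395  1.821  0.518 -0.764]
[508.9    87.617 123.851]
[480 -50 180] 50 0.03 [-0.262  0.307  2.486  2.702  0.545 -1.38 ] err 0.0 maxstep 0.08 margin [2.281 1.041 0.094 1.748 0.383 1.16 ]
[509.  88. 124.] 50 0.1 [ 0.183  0.518  2.434  3.243  0.683 -1.596] err 0.0 maxstep 0.06 margin [2.738 1.207 0.093 1.207 0.435 0.944]
d [ 0.149  0.699 -0.289] dr [-0.001 -0.002  0.09 ]
```

Request:
{"api": "jog_arm", "payload": {"travel": [[0.02, 0.08, -0.04], [0.035, 0.16, -0.07], [0.05, 0.24, -0.1], [0.065, 0.32, -0.13], [0.08, 0.4, -0.15], [0.1, 0.48, -0.18], [0.115, 0.56, -0.21], [0.13, 0.64, -0.25], [0.149, 0.699, -0.289], [0.149, 0.699, -0.289]], "dr": [[0, 0, 0.01], [0, 0, 0.02], [0, 0, 0.03], [0, 0, 0.04], [0, 0, 0.05], [0, 0, 0.06], [0, 0, 0.07], [0, 0, 0.08], [-0.001, -0.002, 0.09], [-0.001, -0.002, 0.09]]}}

```text
t: 5.15
ee_pos: [510.3, 91.4, 123.4]
orientation: [-1.775, 1.597, -0.744]
ft_force: [0.9, -1.0, -0.2]
width: 88.0
```

```bash
python3 -c "
from kin import *
np.set_printoptions(precision=3,suppress=True)
o=telemetry.get_obs(); print(o['t'],o['ee_pos'],o['qpos'],o['ft_force'])
rel([577.5,94.5,66],50,.1)
im=imaging.get_image('scene');save(im,'s2')
c=im['pixels'][90:330,100:400]; cv2.imwrite('pics/s2c.png',cv2.resize(c[:,:,::-1],None,fx=2.5,fy=2.5))"
```

```text
5.15 [510.265  91.407 123.356] [ 0.19   0.521  2.43   3.242  0.684 -1.594] [ 0.903 -0.984 -0.17 ]
d [ 0.168  0.008 -0.143] dr [-0.001  0.001 -0.004]
```

View pics/s2c.png

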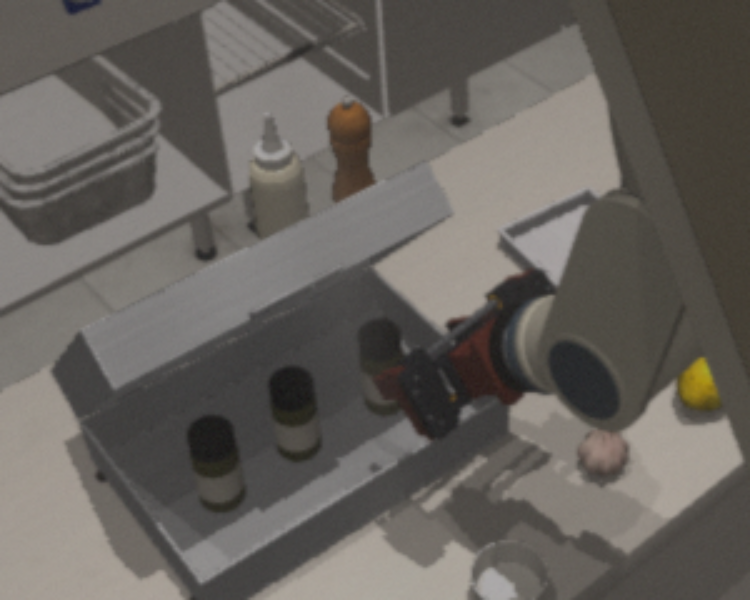

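Request:
{"api": "jog_arm", "payload": {"travel": [[0.021, 0.001, -0.018], [0.042, 0.002, -0.036], [0.063, 0.003, -0.054], [0.084, 0.004, -0.072], [0.105, 0.005, -0.09], [0.126, 0.006, -0.107], [0.147, 0.007, -0.125], [0.168, 0.008, -0.143], [0.168, 0.008, -0.143], [0.168, 0.008, -0.143]], "dr": [[0, 0, -0.004], [0, 0, -0.004], [0, 0, -0.004], [0, 0, -0.004], [0, 0, -0.004], [0, 0, -0.004], [0, 0, -0.004], [0, 0, -0.004], [0, 0, -0.004], [0, 0, -0.004]]}}

```text
t: 6.2
ee_pos: [576.6, 93.2, 66.3]
orientation: [-1.77, 1.605, -0.748]
ft_force: [-0.0, -0.4, 0.0]
width: 87.8
```

Request:
{"api": "jog_arm", "payload": {"travel": [[0, 0, 0], [0, 0, 0], [0, 0, 0], [0, 0, 0], [0, 0, 0], [0, 0, 0], [0, 0, 0], [0, 0, 0], [0, 0, 0], [0, 0, 0]], "dr": [[0, 0, 0], [0, 0, 0], [0, 0, 0], [0, 0, 0], [0, 0, 0], [0, 0, 0], [0, 0, 0], [0, 0, 0], [0, 0, 0], [0, 0, 0]], "hand": -1}}

```text
t: 7.2
ee_pos: [576.6, 93.1, 66.3]
orientation: [-1.77, 1.605, -0.748]
ft_force: [-0.3, 0.1, -0.2]
width: 42.0
```

```bash
python3 -c "
from kin import *
np.set_printoptions(precision=3,suppress=True)
for i in range(6): o=telemetry.get_obs(); print(o['t'],o['ee_pos'],o['ft_force'],o['moment'],o['width'])
"
```

```text
7.2 [576.623  93.141  66.343] [-0.35   0.054 -0.198] [-0.034  0.283 -0.044] 41.96466470652982
7.2 [576.623  93.141  66.343] [-0.35   0.054 -0.198] [-0.034  0.283 -0.044] 41.96466470652982
7.2 [576.623  93.141  66.343] [-0.35   0.054 -0.198] [-0.034  0.283 -0.044] 41.96466470652982
7.2 [576.623  93.141  66.343] [-0.35   0.054 -0.198] [-0.034  0.283 -0.044] 41.96466470652982
7.2 [576.623  93.141  66.343] [-0.35   0.054 -0.198] [-0.034  0.283 -0.044] 41.96466470652982
7.2 [576.623  93.141  66.343] [-0.35   0.054 -0.198] [-0.034  0.283 -0.044] 41.96466470652982
```

Request:
{"api": "jog_arm", "payload": {"travel": [[0, 0, 0.008], [0, 0, 0.016], [0, 0, 0.024], [0, 0, 0.032], [0, 0, 0.032], [0, 0, 0.032], [0, 0, 0.032], [0, 0, 0.032], [0, 0, 0.032], [0, 0, 0.032]], "dr": [[0, 0, 0], [0, 0, 0], [0, 0, 0], [0, 0, 0], [0, 0, 0], [0, 0, 0], [0, 0, 0], [0, 0, 0], [0, 0, 0], [0, 0, 0]]}}

```text
t: 8.2
ee_pos: [576.6, 93.2, 79.0]
orientation: [-1.77, 1.605, -0.748]
ft_force: [-0.2, 0.8, -1.0]
width: 42.4
```

```bash
python3 -c "
from kin import *
np.set_printoptions(precision=3,suppress=True)
for i in range(4):
  o=telemetry.get_obs(); print(o['t'],o['ee_pos'],o['ft_force'],o['moment'],o['joint_torque'],o['width']); imaging.get_image('scene')
"
```

```text
8.2 [576.586  93.157  79.006] [-0.179  0.825 -0.984] [ 0.017  0.394 -0.003] [  0.001 -44.974  -4.288  -0.037   3.186   0.012] 42.42790484999317
8.25 [576.583  93.167  79.021] [-0.051 -0.69  -0.677] [-0.018  0.407 -0.025] [ -0.    -44.966  -4.288  -0.037   3.186   0.012] 42.13670344929499
8.3 [576.594  93.152  79.061] [ 0.389  0.216 -1.023] [0.009 0.456 0.028] [ -0.    -44.959  -4.289  -0.037   3.186   0.012] 41.82720892271012
8.35 [576.606  93.145  79.091] [-0.27   0.13  -0.981] [-0.027  0.448 -0.03 ] [  0.    -44.955  -4.29   -0.037   3.186   0.012] 41.844970118740285
```

Request:
{"api": "jog_arm", "payload": {"travel": [[0, 0, -0.008], [0, 0, -0.016], [0, 0, -0.024], [0, 0, -0.029], [0, 0, -0.032], [0, 0, -0.032], [0, 0, -0.032], [0, 0, -0.032], [0, 0, -0.032], [0, 0, -0.032]], "dr": [[0, 0, 0], [0, 0, 0], [0, 0, 0], [0, 0, 0], [0, 0, 0], [0, 0, 0], [0, 0, 0], [0, 0, 0], [0, 0, 0], [0, 0, 0]]}}

```text
t: 9.4
ee_pos: [576.6, 93.2, 66.3]
orientation: [-1.77, 1.605, -0.748]
ft_force: [-0.8, 0.3, -0.7]
width: 42.1
```

Request:
{"api": "jog_arm", "payload": {"travel": [[0, 0, 0], [0, 0, 0], [0, 0, 0], [0, 0, 0], [0, 0, 0], [0, 0, 0], [0, 0, 0], [0, 0, 0], [0, 0, 0], [0, 0, 0]], "dr": [[0, 0, 0], [0, 0, 0], [0, 0, 0], [0, 0, 0], [0, 0, 0], [0, 0, 0], [0, 0, 0], [0, 0, 0], [0, 0, 0], [0, 0, 0]], "hand": 1}}

```text
t: 10.4
ee_pos: [576.6, 93.2, 66.3]
orientation: [-1.77, 1.605, -0.748]
ft_force: [0.4, -0.2, 0.5]
width: 87.8
```

```bash
python3 -c "
from kin import *
np.set_printoptions(precision=3,suppress=True)
o=telemetry.get_obs(); print(o['t'],o['ee_pos'],o['ft_force'],o['width'])
p=np.array([586,194,66])-100*Rt(50,.1)[:,2]; rel([577.5-75,86,66+64],50,.1); rel(p,50,.1)
"
```

```text
10.4 [576.633  93.151  66.326] [ 0.422 -0.219  0.526] 87.82911281853045
d [-0.185 -0.018  0.159] dr [-0.001  0.     0.001]
d [-0.167  0.233  0.16 ] dr [-0.001  0.     0.001]
```

Request:
{"api": "jog_arm", "payload": {"travel": [[-0.037, -0.004, 0.032], [-0.074, -0.007, 0.064], [-0.111, -0.011, 0.095], [-0.148, -0.014, 0.127], [-0.18, -0.01, 0.159], [-0.18, 0.05, 0.16], [-0.175, 0.11, 0.16], [-0.17, 0.17, 0.16], [-0.167, 0.233, 0.16], [-0.167, 0.233, 0.16]], "dr": [[0, 0, 0], [0, 0, 0], [0, 0, 0], [0, 0, 0], [0, 0, 0], [0, 0, 0], [0, 0, 0], [0, 0, 0], [0, 0, 0], [0, 0, 0]]}}

```text
t: 11.4
ee_pos: [510.5, 189.2, 131.0]
orientation: [-1.77, 1.6, -0.747]
ft_force: [0.1, -0.4, -0.1]
width: 88.0
```

```bash
python3 -c "
from kin import *
np.set_printoptions(precision=3,suppress=True)
o=telemetry.get_obs(); print(o['t'],o['ee_pos'],o['qpos'])
rel([586,194,66],50,.1)
"
```

```text
11.4 [510.538 189.216 130.967] [ 0.487  0.506  2.355  3.658  0.622 -1.747]
d [ 0.189  0.012 -0.162] dr [-0.001  0.002 -0.001]
```

Request:
{"api": "jog_arm", "payload": {"travel": [[0.024, 0.001, -0.02], [0.047, 0.003, -0.04], [0.071, 0.004, -0.061], [0.094, 0.006, -0.081], [0.118, 0.007, -0.101], [0.142, 0.009, -0.122], [0.165, 0.01, -0.142], [0.189, 0.012, -0.162], [0.189, 0.012, -0.162], [0.189, 0.012, -0.162]], "dr": [[0, 0, 0], [0, 0, 0], [0, 0, 0], [0, 0, 0], [0, 0, 0], [0, 0, 0], [0, 0, 0], [0, 0, 0], [0, 0, 0], [0, 0, 0]]}}

```text
t: 12.4
ee_pos: [586.1, 193.9, 65.9]
orientation: [-1.771, 1.601, -0.747]
ft_force: [-0.2, -0.3, -0.4]
width: 87.7
```

Request:
{"api": "jog_arm", "payload": {"travel": [[0, 0, 0], [0, 0, 0], [0, 0, 0], [0, 0, 0], [0, 0, 0], [0, 0, 0], [0, 0, 0], [0, 0, 0], [0, 0, 0], [0, 0, 0]], "dr": [[0, 0, 0], [0, 0, 0], [0, 0, 0], [0, 0, 0], [0, 0, 0], [0, 0, 0], [0, 0, 0], [0, 0, 0], [0, 0, 0], [0, 0, 0]], "hand": -1}}

```text
t: 13.4
ee_pos: [586.1, 194.0, 65.9]
orientation: [-1.771, 1.601, -0.747]
ft_force: [0.1, 0.8, 0.4]
width: 42.0
```

Request:
{"api": "jog_arm", "payload": {"travel": [[0, 0, 0.008], [0, 0, 0.016], [0, 0, 0.024], [0, 0, 0.032], [0, 0, 0.032], [0, 0, 0.032], [0, 0, 0.032], [0, 0, 0.032], [0, 0, 0.032], [0, 0, 0.032]], "dr": [[0, 0, 0], [0, 0, 0], [0, 0, 0], [0, 0, 0], [0, 0, 0], [0, 0, 0], [0, 0, 0], [0, 0, 0], [0, 0, 0], [0, 0, 0]]}}

```text
t: 14.4
ee_pos: [586.1, 193.9, 78.6]
orientation: [-1.771, 1.601, -0.747]
ft_force: [-0.2, -0.4, -0.5]
width: 42.1
```

```bash
python3 -c "
from kin import *
np.set_printoptions(precision=3,suppress=True)
for i in range(4):
  o=telemetry.get_obs(); print(o['t'],o['ee_pos'],o['ft_force'],o['moment'],o['joint_torque'],o['width']); im=imaging.get_image('scene')
save(im,'s3')
"
```

```text
14.4 [586.054 193.936  78.611] [-0.156 -0.431 -0.541] [ 0.003  0.382 -0.051] [  0.001 -47.806  -6.66   -0.246   3.136   0.012] 42.078428903964735
14.45 [586.051 193.957  78.618] [-0.117 -0.697 -0.722] [ 0.029  0.375 -0.025] [  0.    -47.796  -6.661  -0.246   3.135   0.011] 42.12544181021962
14.5 [586.035 193.95   78.619] [ 0.353  0.317 -0.378] [-0.069  0.343  0.003] [ -0.    -47.79   -6.662  -0.246   3.135   0.011] 41.557886412803704
14.55 [586.045 193.938  78.622] [-0.943  0.142 -0.91 ] [-0.003  0.382  0.021] [ -0.001 -47.788  -6.662  -0.246   3.135   0.011] 42.16790194340085
```

Jar B reads about 0.6 N, so it is empty as well. I'll set it down and go to C.

Request:
{"api": "jog_arm", "payload": {"travel": [[0, 0, -0.008], [0, 0, -0.016], [0, 0, -0.024], [0, 0, -0.029], [0, 0, -0.032], [0, 0, -0.032], [0, 0, -0.032], [0, 0, -0.032], [0, 0, -0.032], [0, 0, -0.032]], "dr": [[0, 0, 0], [0, 0, 0], [0, 0, 0], [0, 0, 0], [0, 0, 0], [0, 0, 0], [0, 0, 0], [0, 0, 0], [0, 0, 0], [0, 0, 0]]}}

```text
t: 15.6
ee_pos: [586.1, 194.0, 65.9]
orientation: [-1.771, 1.601, -0.747]
ft_force: [-0.5, 0.0, -0.4]
width: 41.9
```

Request:
{"api": "jog_arm", "payload": {"travel": [[0, 0, 0], [0, 0, 0], [0, 0, 0], [0, 0, 0], [0, 0, 0], [0, 0, 0], [0, 0, 0], [0, 0, 0], [0, 0, 0], [0, 0, 0]], "dr": [[0, 0, 0], [0, 0, 0], [0, 0, 0], [0, 0, 0], [0, 0, 0], [0, 0, 0], [0, 0, 0], [0, 0, 0], [0, 0, 0], [0, 0, 0]], "hand": 1}}

```text
t: 16.6
ee_pos: [586.1, 194.0, 65.9]
orientation: [-1.771, 1.601, -0.747]
ft_force: [0.5, 0.8, -0.5]
width: 88.0
```

```bash
python3 -c "
from kin import *
np.set_printoptions(precision=3,suppress=True)
o=telemetry.get_obs(); print(o['t'],o['ee_pos'],o['ft_force'],o['width'])
p=np.array([584.5,284,66])-95*Rt(50,.1)[:,2]; rel(p,50,.1)
"
```

```text
16.6 [586.104 193.95   65.935] [ 0.544  0.807 -0.491] 87.9972309233841
d [-0.185  0.207  0.153] dr [-0.001  0.001 -0.001]
```

Request:
{"api": "jog_arm", "payload": {"travel": [[-0.037, -0.004, 0.031], [-0.074, -0.007, 0.062], [-0.111, -0.011, 0.092], [-0.148, -0.014, 0.123], [-0.185, -0.018, 0.153], [-0.185, 0.05, 0.153], [-0.185, 0.1, 0.153], [-0.185, 0.15, 0.153], [-0.185, 0.207, 0.153], [-0.185, 0.207, 0.153]], "dr": [[0, 0, 0], [0, 0, 0], [0, 0, 0], [0, 0, 0], [0, 0, 0], [0, 0, 0], [0, 0, 0], [0, 0, 0], [0, 0, 0], [0, 0, 0]]}}

```text
t: 17.6
ee_pos: [512.6, 279.4, 127.7]
orientation: [-1.77, 1.597, -0.745]
ft_force: [1.0, 0.1, -0.1]
width: 87.8
```

```bash
python3 -c "
from kin import *
np.set_printoptions(precision=3,suppress=True)
o=telemetry.get_obs(); print(o['t'],o['ee_pos'],o['qpos'])
rel([584.5,284,66],50,.1)
"
```

```text
17.6 [512.601 279.441 127.716] [ 0.691  0.54   2.244  3.986  0.603 -1.914]
d [ 0.18   0.011 -0.154] dr [-0.002  0.002 -0.003]
```

Request:
{"api": "jog_arm", "payload": {"travel": [[0.023, 0.001, -0.019], [0.045, 0.003, -0.038], [0.068, 0.004, -0.058], [0.09, 0.006, -0.077], [0.113, 0.007, -0.096], [0.135, 0.008, -0.116], [0.158, 0.01, -0.135], [0.18, 0.011, -0.154], [0.18, 0.011, -0.154], [0.18, 0.011, -0.154]], "dr": [[0, 0, 0], [0, 0, 0], [0, 0, 0], [0, 0, 0], [0, 0, 0], [0, 0, 0], [0, 0, 0], [0, 0, 0], [0, 0, 0], [0, 0, 0]]}}

```text
t: 18.6
ee_pos: [584.6, 283.7, 65.8]
orientation: [-1.771, 1.598, -0.746]
ft_force: [-0.3, 0.1, 0.0]
width: 87.9
```

Request:
{"api": "jog_arm", "payload": {"travel": [[0, 0, 0], [0, 0, 0], [0, 0, 0], [0, 0, 0], [0, 0, 0], [0, 0, 0], [0, 0, 0], [0, 0, 0], [0, 0, 0], [0, 0, 0]], "dr": [[0, 0, 0], [0, 0, 0], [0, 0, 0], [0, 0, 0], [0, 0, 0], [0, 0, 0], [0, 0, 0], [0, 0, 0], [0, 0, 0], [0, 0, 0]], "hand": -1}}

```text
t: 19.6
ee_pos: [584.6, 283.7, 65.9]
orientation: [-1.77, 1.597, -0.746]
ft_force: [-0.6, -0.8, 1.5]
width: 41.6
```

Request:
{"api": "jog_arm", "payload": {"travel": [[0, 0, 0.008], [0, 0, 0.016], [0, 0, 0.024], [0, 0, 0.032], [0, 0, 0.032], [0, 0, 0.032], [0, 0, 0.032], [0, 0, 0.032], [0, 0, 0.032], [0, 0, 0.032]], "dr": [[0, 0, 0], [0, 0, 0], [0, 0, 0], [0, 0, 0], [0, 0, 0], [0, 0, 0], [0, 0, 0], [0, 0, 0], [0, 0, 0], [0, 0, 0]]}}

```text
t: 20.6
ee_pos: [584.6, 283.7, 78.6]
orientation: [-1.771, 1.597, -0.746]
ft_force: [0.2, 0.4, -4.0]
width: 41.6
```

```bash
python3 -c "
from kin import *
np.set_printoptions(precision=3,suppress=True,linewidth=150)
for i in range(2):
  o=telemetry.get_obs(); print(o['t'],o['ee_pos'],o['ft_force'],o['moment'],o['width']); im=imaging.get_image('scene')
save(im,'s4')
c=im['pixels'][150:330,130:355]; cv2.imwrite('pics/s4c.png',cv2.resize(c[:,:,::-1],None,fx=3,fy=3))
A=[584.5,284]
q=sim([([530,270,140],50,.1),([480,180,170],50,.05),([450,-50,170],50,-.1),([500,-190,170],50,-.34),([590,-208,90],50,-.34),([590,-208,66],50,-.34)],o['qpos'])
rel([490,250,150],50,.1)
"
```

```text
20.6 [584.571 283.703  78.586] [ 0.211  0.422 -3.953] [-0.115  0.779 -0.021] 41.64856500703911
20.65 [584.614 283.723  78.602] [ 0.1    0.136 -3.638] [-0.056  0.79   0.004] 41.81090526305499
[530 270 140] 50 0.1 [ 0.647  0.512  2.225  3.993  0.558 -1.967] err 0.0 maxstep 0.02 margin [2.353 1.412 0.355 0.457 0.448 0.573]
[480 180 170] 50 0.05 [ 0.542  0.371  2.4    3.881  0.567 -1.895] err 0.0 maxstep 0.02 margin [2.353 1.271 0.18  0.457 0.448 0.573]
[450 -50 170] 50 -0.1 [-0.173  0.327  2.557  3.045  0.616 -1.539] err 0.0 maxstep 0.08 margin [2.458 1.227 0.023 0.569 0.457 0.645]
[ 500 -190  170] 50 -0.34 [-0.418  0.374  2.391  3.017  0.498 -1.511] err 0.0 maxstep 0.03 margin [2.582 1.227 0.023 1.405 0.388 1.001]
[ 590 -208   90] 50 -0.34 [-0.368  0.641  2.208  3.103  0.58  -1.556] err 0.0 maxstep 0.03 margin [2.582 1.274 0.189 1.347 0.388 0.984]
[ 590 -208   66] 50 -0.34 [-0.368  0.702  2.202  3.106  0.635 -1.56 ] err 0.0 maxstep 0.01 margin [2.632 1.408 0.372 1.344 0.47  0.98 ]
d [-0.236 -0.084  0.178] dr [-0.002  0.002 -0.003]
```

View pics/s4c.png

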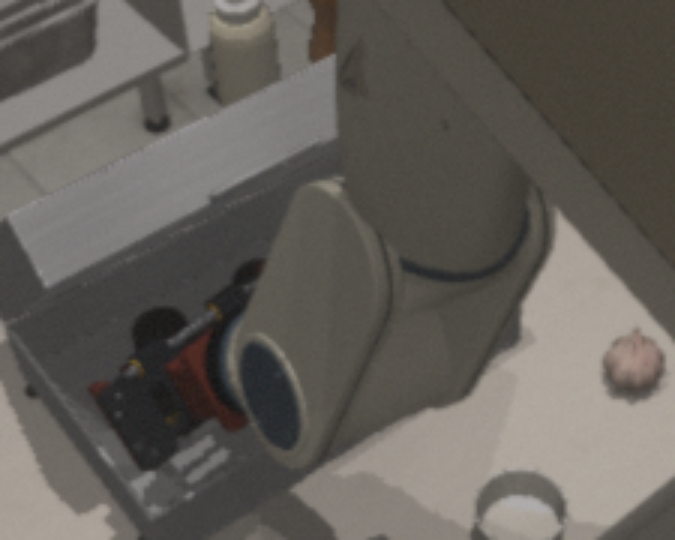

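Request:
{"api": "jog_arm", "payload": {"travel": [[-0.01, -0.002, 0.02], [-0.03, -0.005, 0.05], [-0.05, -0.01, 0.085], [-0.075, -0.02, 0.12], [-0.105, -0.03, 0.155], [-0.14, -0.04, 0.185], [-0.175, -0.055, 0.21], [-0.21, -0.07, 0.225], [-0.236, -0.084, 0.225], [-0.236, -0.084, 0.225]], "dr": [[0, 0, 0], [0, 0, 0], [0, 0, 0], [0, 0, 0], [0, 0, 0], [0, 0, 0], [0, 0, 0], [0, 0, 0], [0, 0, 0], [0, 0, 0]]}}

```text
t: 21.7
ee_pos: [488.5, 249.2, 168.2]
orientation: [-1.772, 1.598, -0.745]
ft_force: [0.4, -0.3, -3.6]
width: 41.7
```

```bash
python3 -c "
from kin import *
np.set_printoptions(precision=3,suppress=True,linewidth=150)
o=telemetry.get_obs(); print(o['t'],o['ee_pos'],o['ft_force'],o['qpos'],o['width'])
q=sim([([490,-50,180],50,-.1),([590,-208,150],50,-.34),([590,-208,66],50,-.34)],o['qpos'])
rel([490,-50,180],50,-.1)
"
```

```text
21.7 [488.474 249.165 168.237] [ 0.37  -0.251 -3.573] [ 0.668  0.407  2.317  4.029  0.556 -1.99 ] 41.666224423799015
[490 -50 180] 50 -0.1 [-0.147  0.311  2.473  3.068  0.516 -1.537] err 0.0 maxstep 0.09 margin [2.332 1.211 0.102 0.421 0.406 0.55 ]
[ 590 -208  150] 50 -0.34 [-0.368  0.492  2.209  3.091  0.433 -1.542] err 0.0 maxstep 0.03 margin [2.632 1.211 0.107 1.359 0.323 0.998]
[ 590 -208   66] 50 -0.34 [-0.368  0.702  2.202  3.106  0.635 -1.56 ] err 0.0 maxstep 0.02 margin [2.632 1.392 0.369 1.344 0.323 0.98 ]
d [ 0.004 -0.748  0.029] dr [-0.001  0.001 -0.13 ]
```

Request:
{"api": "jog_arm", "payload": {"travel": [[0, -0.04, 0.005], [0, -0.11, 0.01], [0, -0.19, 0.015], [0, -0.27, 0.02], [0, -0.36, 0.025], [0, -0.45, 0.029], [0, -0.54, 0.029], [0.002, -0.63, 0.029], [0.004, -0.71, 0.029], [0.004, -0.748, 0.029]], "dr": [[0, 0, -0.006], [0, 0, -0.018], [0, 0, -0.032], [0, 0, -0.046], [0, 0, -0.06], [0, 0, -0.075], [0, 0, -0.09], [0, 0, -0.105], [0, 0, -0.12], [0, 0, -0.13]]}}

```text
t: 22.7
ee_pos: [490.5, -52.5, 179.6]
orientation: [-1.622, 1.801, -0.84]
ft_force: [0.4, -0.3, -3.0]
width: 41.8
```

```bash
python3 -c "
from kin import *
np.set_printoptions(precision=3,suppress=True,linewidth=150)
o=telemetry.get_obs(); print(o['t'],o['ee_pos'],o['ft_force'],o['qpos'],o['width'])
rel([590,-208,130],50,-.34)
"
```

```text
22.7 [490.536 -52.546 179.551] [ 0.355 -0.267 -2.987] [-0.155  0.315  2.473  3.059  0.521 -1.531] 41.842731698526386
d [ 0.249 -0.389 -0.124] dr [-0.001  0.002 -0.151]
```

Request:
{"api": "jog_arm", "payload": {"travel": [[0.015, -0.02, 0], [0.04, -0.065, -0.005], [0.07, -0.115, -0.015], [0.105, -0.165, -0.03], [0.14, -0.215, -0.05], [0.17, -0.265, -0.07], [0.2, -0.315, -0.09], [0.23, -0.36, -0.11], [0.249, -0.389, -0.124], [0.249, -0.389, -0.124]], "dr": [[0, 0, -0.008], [0, 0, -0.025], [0, 0, -0.045], [0, 0, -0.065], [0, 0, -0.085], [0, 0, -0.105], [0, 0, -0.122], [0, 0, -0.14], [0, 0.001, -0.151], [0, 0.001, -0.151]]}}

```text
t: 23.7
ee_pos: [591.5, -208.8, 129.3]
orientation: [-1.427, 2.021, -0.942]
ft_force: [0.2, 0.3, -3.6]
width: 41.9
```

```bash
python3 -c "
from kin import *
np.set_printoptions(precision=3,suppress=True,linewidth=150)
im=imaging.get_image('scene');save(im,'s5')
o=telemetry.get_obs(); print(o['t'],o['ee_pos'],o['ft_force'],o['width'])
rel([590,-208,69],50,-.34)
c=im['pixels'][80:280,230:480]; cv2.imwrite('pics/s5c.png',cv2.resize(c[:,:,::-1],None,fx=3,fy=3))
"
```

```text
23.75 [ 590.451 -207.923  129.299] [-0.111  0.171 -3.711] 42.107454711186726
d [-0.001 -0.    -0.151] dr [-0.001  0.    -0.   ]
```

View pics/s5c.png

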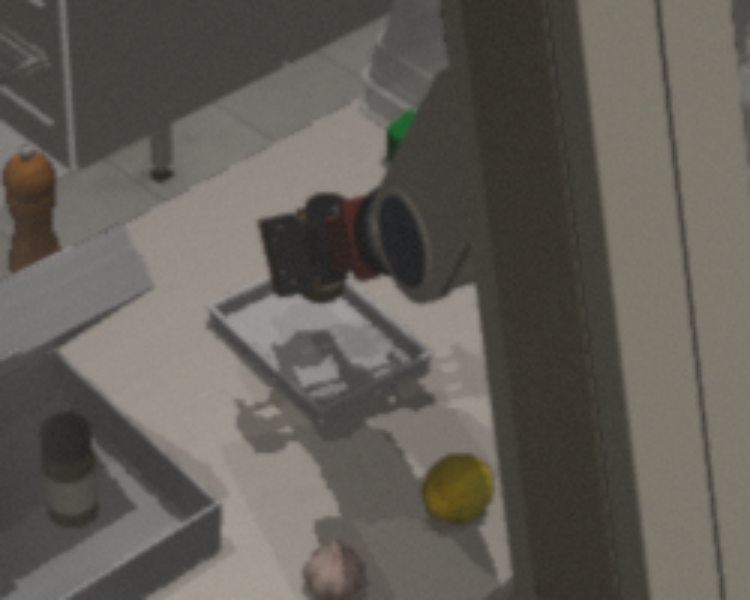

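Request:
{"api": "jog_arm", "payload": {"travel": [[0, 0, -0.01], [0, 0, -0.03], [0, 0, -0.05], [0, 0, -0.07], [0, 0, -0.09], [0, 0, -0.11], [0, 0, -0.125], [0, 0, -0.138], [0, 0, -0.147], [0, 0, -0.15]], "dr": [[0, 0, 0], [0, 0, 0], [0, 0, 0], [0, 0, 0], [0, 0, 0], [0, 0, 0], [0, 0, 0], [0, 0, 0], [0, 0, 0], [0, 0, 0]]}}

```text
t: 24.75
ee_pos: [590.4, -207.9, 68.8]
orientation: [-1.428, 2.021, -0.94]
ft_force: [0.2, 0.6, -3.8]
width: 42.0
```

Request:
{"api": "jog_arm", "payload": {"travel": [[0, 0, -0.001], [0, 0, -0.002], [0, 0, -0.003], [0, 0, -0.004], [0, 0, -0.005], [0, 0, -0.006], [0, 0, -0.007], [0, 0, -0.0075], [0, 0, -0.0075], [0, 0, -0.0075]], "dr": [[0, 0, 0], [0, 0, 0], [0, 0, 0], [0, 0, 0], [0, 0, 0], [0, 0, 0], [0, 0, 0], [0, 0, 0], [0, 0, 0], [0, 0, 0]]}}

```text
t: 25.75
ee_pos: [590.5, -207.9, 66.0]
orientation: [-1.428, 2.021, -0.94]
ft_force: [-0.4, 0.6, -1.9]
width: 41.9
```

Request:
{"api": "jog_arm", "payload": {"travel": [[0, 0, -0.0005], [0, 0, -0.001], [0, 0, -0.0015], [0, 0, -0.0015], [0, 0, -0.0015], [0, 0, -0.0015], [0, 0, -0.0015], [0, 0, -0.0015], [0, 0, -0.0015], [0, 0, -0.0015]], "dr": [[0, 0, 0], [0, 0, 0], [0, 0, 0], [0, 0, 0], [0, 0, 0], [0, 0, 0], [0, 0, 0], [0, 0, 0], [0, 0, 0], [0, 0, 0]]}}

```text
t: 26.75
ee_pos: [590.8, -208.1, 65.8]
orientation: [-1.428, 2.02, -0.942]
ft_force: [-2.2, 0.3, 4.7]
width: 41.7
```

Request:
{"api": "jog_arm", "payload": {"travel": [[0, 0, 0], [0, 0, 0], [0, 0, 0], [0, 0, 0], [0, 0, 0], [0, 0, 0], [0, 0, 0], [0, 0, 0], [0, 0, 0], [0, 0, 0]], "dr": [[0, 0, 0], [0, 0, 0], [0, 0, 0], [0, 0, 0], [0, 0, 0], [0, 0, 0], [0, 0, 0], [0, 0, 0], [0, 0, 0], [0, 0, 0]], "hand": 1}}

```text
t: 27.75
ee_pos: [590.8, -208.1, 65.9]
orientation: [-1.428, 2.02, -0.942]
ft_force: [0.4, -0.6, 1.1]
width: 87.9
```

```bash
python3 -c "
from kin import *
np.set_printoptions(precision=3,suppress=True,linewidth=150)
o=telemetry.get_obs(); print(o['t'],o['ee_pos'],o['ft_force'],o['width'])
rel(np.array([590,-208,66])-130*Rt(50,-.34)[:,2],50,-.34)
# press pose study: closed tool, vertical-ish; caddy frame -> world
a=np.array([1,-.043,0]); c=np.array([591,190,0])
def press(th,off=0): 
    x=115-190*np.cos(th)+55*np.sin(th); z=60+190*np.sin(th)+55*np.cos(th); return c+a*x+[0,0,z]
for lean in(0,-15,-25):
  for yaw in(0.3,-.043):
   for fl in(0,1):
    for th in(.86,0.):
     M=Rt(lean,yaw)@(FL if fl else np.eye(3)); p=press(th)-19*M[:,2]
     best=min((ik(p,M,[np.arctan2(p[1],p[0]),.5,1.5,q4,.8,q6]) for q4 in(0.,3) for q6 in(-1.5,1.5)),key=lambda s:s[1]+ (10*np.clip(np.r_[LO-s[0],s[0]-HI],0,9).sum()))
     print(lean,yaw,fl,th,p.round(0),best[0],round(best[1],3))
"
```

```text
27.75 [ 590.793 -208.097   65.88 ] [ 0.43  -0.57   1.065] 87.88904257405612
d [-0.237  0.083  0.209] dr [-0.001  0.001 -0.   ]
0 0.3 0 0.86 [624. 189. 259.] [ 0.275  0.444  1.553 -0.     1.145  1.546] 0.0
0 0.3 0 0.0 [516. 193. 134.] [0.337 0.466 1.865 0.    0.81  1.608] 0.0
0 0.3 1 0.86 [624. 189. 259.] [ 0.275  0.444  1.553 -0.     1.145 -1.595] 0.0
0 0.3 1 0.0 [516. 193. 134.] [ 0.337  0.466  1.865  0.     0.81  -1.534] 0.0
0 -0.043 0 0.86 [624. 189. 259.] [0.275 0.444 1.553 0.    1.145 1.889] 0.0
0 -0.043 0 0.0 [516. 193. 134.] [ 0.337  0.466  1.865 -0.     0.81   1.951] 0.0
0 -0.043 1 0.86 [624. 189. 259.] [ 0.275  0.444  1.553 -0.     1.145 -1.252] 0.0
0 -0.043 1 0.0 [516. 193. 134.] [ 0.337  0.466  1.865 -0.     0.81  -1.191] 0.0
-15 0.3 0 0.86 [628. 190. 258.] [ 0.278  0.576  1.36  -0.006  1.467  1.55 ] 0.0
-15 0.3 0 0.0 [521. 195. 133.] [0.332 0.578 1.686 0.009 1.139 1.598] 0.0
-15 0.3 1 0.86 [628. 190. 258.] [ 0.278  0.576  1.36  -0.006  1.467 -1.591] 0.0
-15 0.3 1 0.0 [521. 195. 133.] [ 0.332  0.578  1.686  0.009  1.139 -1.544] 0.0
-15 -0.043 0 0.86 [629. 188. 258.] [0.241
[... 206 characters left out ...]
1 0.0 [521. 193. 133.] [ 0.289  0.571  1.699  0.094  1.121 -1.29 ] 0.0
-25 0.3 0 0.86 [631. 191. 257.] [ 0.279  0.671  1.235 -0.009  1.672  1.551] 0.0
-25 0.3 0 0.0 [524. 196. 132.] [0.33  0.665 1.569 0.013 1.344 1.595] 0.0
-25 0.3 1 0.86 [631. 191. 257.] [ 0.279  0.671  1.235 -0.009  1.672 -1.59 ] 0.0
-25 0.3 1 0.0 [524. 196. 132.] [ 0.33   0.665  1.569  0.013  1.344 -1.547] 0.0
-25 -0.043 0 0.86 [632. 188. 257.] [0.223 0.661 1.253 0.111 1.65  1.821] 0.0
-25 -0.043 0 0.0 [524. 193. 132.] [0.265 0.655 1.59  0.133 1.317 1.818] 0.0
-25 -0.043 1 0.86 [632. 188. 257.] [ 0.223  0.661  1.253  0.111  1.65  -1.32 ] 0.0
-25 -0.043 1 0.0 [524. 193. 132.] [ 0.265  0.655  1.59   0.133  1.317 -1.324] 0.0
```

Request:
{"api": "jog_arm", "payload": {"travel": [[-0.012, 0.004, 0.01], [-0.03, 0.01, 0.027], [-0.055, 0.019, 0.049], [-0.085, 0.03, 0.075], [-0.115, 0.04, 0.101], [-0.145, 0.051, 0.128], [-0.175, 0.061, 0.154], [-0.205, 0.072, 0.181], [-0.237, 0.083, 0.209], [-0.237, 0.083, 0.209]], "dr": [[0, 0, 0], [0, 0, 0], [0, 0, 0], [0, 0, 0], [0, 0, 0], [0, 0, 0], [0, 0, 0], [0, 0, 0], [0, 0, 0], [0, 0, 0]]}}

```text
t: 28.75
ee_pos: [493.9, -174.1, 150.7]
orientation: [-1.427, 2.02, -0.942]
ft_force: [-0.1, 1.9, 0.3]
width: 87.5
```

```bash
python3 -c "
from kin import *
np.set_printoptions(precision=3,suppress=True,linewidth=150)
o=telemetry.get_obs(); print(o['t'],o['ee_pos'],o['ft_force'],o['qpos'])
sim([([450,-190,260],50,-.04),([450,-190,300],35,-.04),([500,-100,360],10,0.),([620,150,380],-15,.1),([655,188,330],-15,.1),([629,189,262],-15,.1)],o['qpos'])
rel([450,-190,260],50,-.04)
im=imaging.get_image('scene');save(im,'s6')
W=cloud(im); V=W[(W[...,2]>60)&(W[...,2]<112)&(W[...,0]>520)&(W[...,0]<660)&(W[...,1]>-270)&(W[...,1]<-150)&(im['pixels'].max(2)<80)]
for lo,hi in((60,70),(70,80),(98,112)):
  v=V[(V[:,2]>lo)&(V[:,2]<hi)]; print(lo,len(v),v.min(0) if len(v) else 0,v.max(0) if len(v) else 0)
c=im['pixels'][80:280,230:480]; cv2.imwrite('pics/s6c.png',cv2.resize(c[:,:,::-1],None,fx=3,fy=3))
"
```

```text
28.75 [ 493.948 -174.098  150.709] [-0.081  1.858  0.284] [-0.379  0.43   2.419  3.085  0.582 -1.548]
[ 450 -190  260] 50 -0.04 [-0.714  0.084  2.381  1.704  0.503 -0.626] err 0.0 maxstep 0.14 margin [2.286 0.984 0.153 1.365 0.332 0.992]
[ 450 -190  300] 35 -0.04 [-0.61  -0.036  2.204  0.652  0.535  0.507] err 0.0 maxstep 0.11 margin [2.286 0.864 0.199 1.962 0.336 1.914]
[ 500 -100  360] 10 0.0 [-0.245  0.045  1.851  0.048  1.077  1.307] err 0.0 maxstep 0.13 margin [2.39  0.857 0.376 1.358 0.425 1.233]
[620 150 380] -15 0.1 [0.206 0.455 1.284 0.028 1.664 1.676] err 0.0 maxstep 0.06 margin [2.755 0.945 0.729 1.303 0.967 0.864]
[655 188 330] -15 0.1 [0.246 0.558 1.227 0.038 1.615 1.714] err 0.0 maxstep 0.01 margin [2.754 1.355 1.137 1.338 1.026 0.826]
[629 189 262] -15 0.1 [0.256 0.571 1.36  0.04  1.47  1.717] err 0.0 maxstep 0.01 margin [2.744 1.458 1.137 1.348 1.075 0.823]
d [-0.11  -0.04   0.273] dr [-0.001  0.001  0.191]
60 18 [ 579.25  -194.234   60.224] [ 598.385 -186.613   69.292]
70 17 [ 581.141 -195.891   70.926] [ 604.576 -187.084   79.708]
98 80 [ 577.175 -224.536   98.699] [ 605.863 -186.771  106.341]
```

View pics/s6c.png

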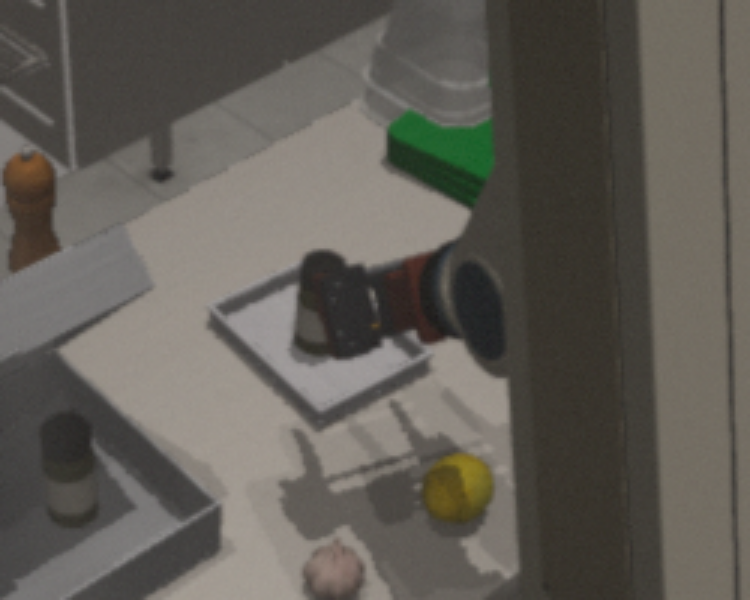

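Request:
{"api": "jog_arm", "payload": {"travel": [[-0.02, -0.005, 0.03], [-0.04, -0.01, 0.06], [-0.06, -0.016, 0.1], [-0.075, -0.022, 0.14], [-0.09, -0.028, 0.18], [-0.1, -0.034, 0.22], [-0.11, -0.04, 0.25], [-0.11, -0.04, 0.273], [-0.11, -0.04, 0.273], [-0.11, -0.04, 0.273]], "dr": [[0, 0, 0.015], [0, 0, 0.035], [0, 0, 0.055], [0, 0, 0.08], [0, 0, 0.105], [0, 0, 0.13], [0, 0, 0.155], [0, 0, 0.18], [0, 0, 0.191], [0, 0, 0.191]], "hand": -1}}

```text
t: 29.8
ee_pos: [451.5, -191.1, 259.7]
orientation: [-1.67, 1.74, -0.813]
ft_force: [0.7, 0.4, -0.1]
width: 11.2
```

```bash
python3 -c "
from kin import *
np.set_printoptions(precision=3,suppress=True,linewidth=150)
o=telemetry.get_obs(); print(o['t'],o['ee_pos'],o['ft_force'],o['qpos'])
rel([450,-190,300],35,-.04)
rel([480,-130,360],12,0.)
"
```

```text
29.8 [ 451.454 -191.137  259.652] [ 0.678  0.409 -0.072] [-0.715  0.089  2.379  1.712  0.506 -0.633]
d [-0.004  0.003  0.101] dr [0.006 0.168 0.   ]
d [0.071 0.153 0.251] dr [0.008 0.424 0.025]
```

Request:
{"api": "jog_arm", "payload": {"travel": [[0, 0, 0.025], [0, 0, 0.05], [0, 0, 0.075], [0, 0, 0.1], [0.01, 0.02, 0.125], [0.02, 0.045, 0.15], [0.035, 0.075, 0.175], [0.05, 0.105, 0.2], [0.07, 0.135, 0.225], [0.071, 0.153, 0.25]], "dr": [[0.002, 0.042, 0], [0.003, 0.084, 0], [0.005, 0.126, 0], [0.006, 0.168, 0], [0.006, 0.21, 0.003], [0.006, 0.255, 0.007], [0.007, 0.3, 0.012], [0.007, 0.345, 0.016], [0.008, 0.385, 0.02], [0.008, 0.424, 0.025]]}}

```text
t: 30.8
ee_pos: [480.9, -127.5, 359.3]
orientation: [-2.115, 2.108, -0.215]
ft_force: [0.2, 0.3, 0.6]
width: 0.4
```

```bash
python3 -c "
from kin import *
np.set_printoptions(precision=3,suppress=True,linewidth=150)
o=telemetry.get_obs(); print(o['t'],o['ee_pos'],o['ft_force'],o['qpos'],o['width'])
rel([620,100,390],-15,.1)
"
```

```text
30.8 [ 480.95  -127.528  359.261] [0.161 0.254 0.639] [-0.323  0.013  1.89   0.079  1.045  1.211] 0.4051601107910768
d [0.348 0.569 0.077] dr [-0.017  0.297  0.061]
```

Request:
{"api": "jog_arm", "payload": {"travel": [[0.03, 0.05, 0.02], [0.065, 0.11, 0.04], [0.1, 0.17, 0.06], [0.14, 0.23, 0.077], [0.18, 0.295, 0.077], [0.22, 0.36, 0.077], [0.26, 0.42, 0.077], [0.3, 0.49, 0.077], [0.33, 0.54, 0.077], [0.348, 0.569, 0.077]], "dr": [[-0.002, 0.03, 0.006], [-0.003, 0.06, 0.012], [-0.005, 0.09, 0.018], [-0.007, 0.12, 0.024], [-0.009, 0.15, 0.03], [-0.01, 0.18, 0.036], [-0.012, 0.21, 0.042], [-0.014, 0.24, 0.049], [-0.016, 0.27, 0.055], [-0.017, 0.297, 0.061]]}}

```text
t: 31.8
ee_pos: [620.4, 103.7, 387.6]
orientation: [2.182, -1.963, -0.268]
ft_force: [-0.7, 0.4, 1.0]
width: 0.6
```

Run:
```python
from kin import *
np.set_printoptions(precision=4,suppress=True,linewidth=150)
o=telemetry.get_obs(); print(o['t'],o['ee_pos'],o['ft_force'],o['qpos'],o['width'])
im=imaging.get_image('top'); V=cloud(im).reshape(-1,3); V=V[np.isfinite(V).all(1)]
P=V[(V[:,0]>600)&(V[:,0]<715)&(V[:,1]>210)&(V[:,1]<330)&(V[:,2]>140)&(V[:,2]<270)]
for _ in range(6):
    c=P.mean(0); n=np.linalg.svd(P-c,full_matrices=False)[2][2]; n*=np.sign(n[2]); P=P[abs((P-c)@n)<4]
th=np.arctan2(n[0],n[2]); print("plane",n,c,th, 'hinge line check: height of face at x', [round(c[2]-((x-c[0])*n[0]+(190-c[1])*n[1])/n[2],1) for x in(600,624,650,700)])
V2=V[(V[:,1]>20)&(V[:,1]<360)&(V[:,2]>100)&(V[:,0]>560)]
print(np.percentile(V2[V2[:,2]>255][:,0],[2,50]),np.percentile(V2[:,2],99.5))
print(Rt(-15,.1)[:,2])
rel([657,190,300],-15,.1)
```

```text
31.8 [620.3812 103.6627 387.6212] [-0.7308  0.3801  0.9534] [0.1402 0.4383 1.293  0.0141 1.6763 1.6046] 0.5658127146192095
plane [ 0.7563 -0.0147  0.654 ] [640.9389 305.6199 225.2744] 0.8578316673189971 hinge line check: height of face at x [np.float64(270.0), np.float64(242.3), np.float64(212.2), np.float64(154.4)]
[563.4767 652.9603] 735.2803322172232
[-0.2575 -0.0258 -0.9659]
d [ 0.0896  0.2134 -0.2167] dr [-0.0031 -0.0046 -0.0039]
```

Request:
{"api": "jog_arm", "payload": {"travel": [[0.01, 0.03, -0.005], [0.025, 0.07, -0.015], [0.04, 0.11, -0.03], [0.055, 0.15, -0.06], [0.07, 0.19, -0.1], [0.08, 0.213, -0.14], [0.085, 0.213, -0.18], [0.085, 0.213, -0.22], [0.08, 0.213, -0.25], [0.075, 0.213, -0.265]], "dr": [[-0.003, -0.004, -0.004], [-0.003, -0.004, -0.004], [-0.003, -0.004, -0.004], [-0.003, -0.004, -0.004], [-0.003, -0.004, -0.004], [-0.003, -0.004, -0.004], [-0.003, -0.004, -0.004], [-0.003, -0.004, -0.004], [-0.003, -0.004, -0.004], [-0.003, -0.004, -0.004]]}}

```text
t: 32.85
ee_pos: [650.4, 189.0, 278.9]
orientation: [2.175, -1.969, -0.262]
ft_force: [-0.6, 0.3, -1.0]
width: 0.4
```

```bash
cat > arc.py <<'E'
from kin import *
np.set_printoptions(precision=4,suppress=True,linewidth=150)
def tgt(th,up=0):
    x=115-190*np.cos(th)+55*np.sin(th); z=60+190*np.sin(th)+55*np.cos(th)
    return np.array([591+x+up*np.sin(th),190-.043*x,z+up*np.cos(th)])-19*Rt(-15,.1)[:,2]
if __name__=="__main__":
    import sys
    o=telemetry.get_obs(); print(o['t'],o['ee_pos'],o['ft_force'],o['width'])
    for a in np.linspace(float(sys.argv[1]),float(sys.argv[2]),10): print(round(a,3),((tgt(a,float(sys.argv[3]))-o['ee_pos'])/400).round(3))
E
python3 arc.py .86 .5 0
```

```text
32.85 [650.4276 189.02   278.862 ] [-0.5551  0.2927 -0.9958] 0.3927962844836571
0.86 [-0.055  0.    -0.052]
0.82 [-0.072  0.001 -0.06 ]
0.78 [-0.09   0.002 -0.069]
0.74 [-0.107  0.002 -0.079]
0.7 [-0.124  0.003 -0.09 ]
0.66 [-0.14   0.004 -0.101]
0.62 [-0.156  0.005 -0.113]
0.58 [-0.171  0.005 -0.126]
0.54 [-0.186  0.006 -0.139]
0.5 [-0.2    0.006 -0.153]
```

Request:
{"api": "jog_arm", "payload": {"travel": [[-0.015, 0, -0.014], [-0.03, 0, -0.028], [-0.042, 0, -0.04], [-0.05, 0, -0.048], [-0.055, 0, -0.052], [-0.06, 0, -0.055], [-0.066, 0.001, -0.057], [-0.072, 0.001, -0.06], [-0.081, 0.002, -0.065], [-0.09, 0.002, -0.069]], "dr": [[0, 0, 0], [0, 0, 0], [0, 0, 0], [0, 0, 0], [0, 0, 0], [0, 0, 0], [0, 0, 0], [0, 0, 0], [0, 0, 0], [0, 0, 0]]}}

```text
t: 33.85
ee_pos: [614.2, 189.8, 250.9]
orientation: [2.175, -1.969, -0.262]
ft_force: [2.3, 0.4, 0.5]
width: 0.5
```

```bash
python3 arc.py .74 .38 0
```

```text
33.85 [614.2056 189.7906 250.8944] [2.2774 0.4155 0.4904] 0.48924072379207323
0.74 [-0.016  0.    -0.01 ]
0.7 [-0.033  0.001 -0.02 ]
0.66 [-0.049  0.002 -0.032]
0.62 [-0.065  0.003 -0.043]
0.58 [-0.08   0.003 -0.056]
0.54 [-0.095  0.004 -0.069]
0.5 [-0.109  0.004 -0.083]
0.46 [-0.123  0.005 -0.097]
0.42 [-0.136  0.006 -0.112]
0.38 [-0.148  0.006 -0.127]
```

Request:
{"api": "jog_arm", "payload": {"travel": [[-0.016, 0, -0.01], [-0.033, 0.001, -0.02], [-0.049, 0.002, -0.032], [-0.065, 0.003, -0.043], [-0.08, 0.003, -0.056], [-0.095, 0.004, -0.069], [-0.109, 0.004, -0.083], [-0.123, 0.005, -0.097], [-0.136, 0.006, -0.112], [-0.148, 0.006, -0.127]], "dr": [[0, 0, 0], [0, 0, 0], [0, 0, 0], [0, 0, 0], [0, 0, 0], [0, 0, 0], [0, 0, 0], [0, 0, 0], [0, 0, 0], [0, 0, 0]]}}

```text
t: 34.85
ee_pos: [554.5, 192.2, 199.6]
orientation: [2.174, -1.969, -0.262]
ft_force: [1.1, 0.3, -0.3]
width: 0.4
```

```bash
python3 arc.py .34 .06 0
python3 - <<'E'
from kin import *
im=imaging.get_image('scene'); save(im,'s7')
c=im['pixels'][90:330,100:400]; cv2.imwrite('pics/s7c.png',cv2.resize(c[:,:,::-1],None,fx=2.5,fy=2.5))
E
```

```text
34.85 [554.5063 192.1921 199.5825] [ 1.0533  0.3331 -0.2534] 0.41782520807913065
0.34 [-0.011  0.001 -0.015]
0.309 [-0.02   0.001 -0.028]
0.278 [-0.028  0.001 -0.041]
0.247 [-0.036  0.002 -0.054]
0.216 [-0.044  0.002 -0.067]
0.184 [-0.051  0.002 -0.081]
0.153 [-0.057  0.003 -0.095]
0.122 [-0.064  0.003 -0.109]
0.091 [-0.07   0.003 -0.123]
0.06 [-0.075  0.003 -0.137]
```

View pics/s7c.png

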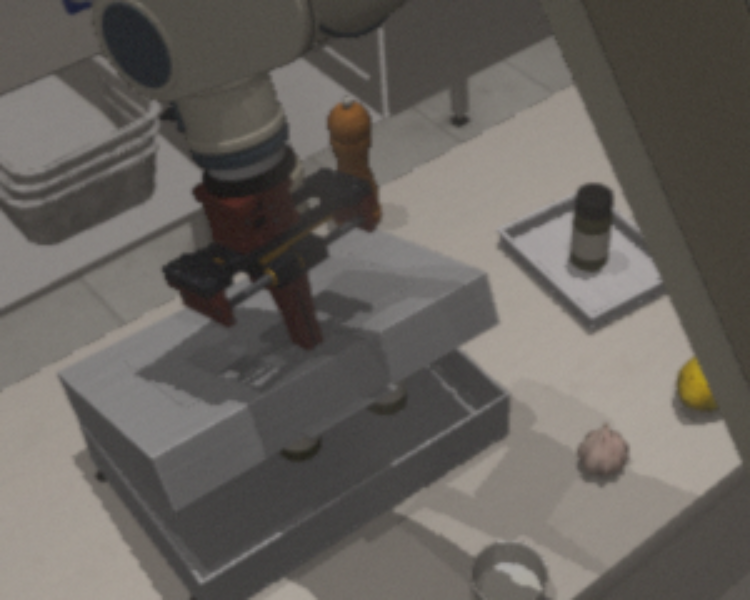

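Request:
{"api": "jog_arm", "payload": {"travel": [[-0.011, 0.001, -0.015], [-0.02, 0.001, -0.028], [-0.028, 0.001, -0.041], [-0.036, 0.002, -0.054], [-0.044, 0.002, -0.067], [-0.051, 0.002, -0.081], [-0.057, 0.003, -0.095], [-0.064, 0.003, -0.109], [-0.07, 0.003, -0.123], [-0.075, 0.003, -0.137]], "dr": [[0, 0, 0], [0, 0, 0], [0, 0, 0], [0, 0, 0], [0, 0, 0], [0, 0, 0], [0, 0, 0], [0, 0, 0], [0, 0, 0], [0, 0, 0]]}}

```text
t: 35.9
ee_pos: [523.1, 193.3, 143.3]
orientation: [2.173, -1.968, -0.264]
ft_force: [0.3, 0.9, 1.6]
width: 0.6
```

Request:
{"api": "jog_arm", "payload": {"travel": [[0, 0, -0.003], [-0.002, 0, -0.006], [-0.003, 0, -0.009], [-0.004, 0, -0.012], [-0.005, 0, -0.014], [-0.006, 0, -0.016], [-0.007, 0, -0.018], [-0.008, 0, -0.02], [-0.008, 0, -0.021], [-0.008, 0, -0.021]], "dr": [[0, 0, 0], [0, 0, 0], [0, 0, 0], [0, 0, 0], [0, 0, 0], [0, 0, 0], [0, 0, 0], [0, 0, 0], [0, 0, 0], [0, 0, 0]]}}

```text
t: 36.9
ee_pos: [520.6, 193.4, 135.7]
orientation: [2.174, -1.969, -0.263]
ft_force: [-0.1, -0.7, 5.5]
width: -0.0
```

```bash
cat > cov.py <<'E'
from kin import *
np.set_printoptions(precision=4,suppress=True,linewidth=150)
im=imaging.get_image('top'); V=cloud(im).reshape(-1,3); V=V[np.isfinite(V).all(1)]
P=V[(V[:,0]>500)&(V[:,0]<690)&(V[:,1]>40)&(V[:,1]<340)&(V[:,2]>100)&(V[:,2]<145)]
for _ in range(8):
    c=P.mean(0); n=np.linalg.svd(P-c,full_matrices=False)[2][2]; n*=np.sign(n[2]); P=P[abs((P-c)@n)<5]
print(len(P),"theta",np.arctan2(n[0],n[2]),c)
E
python3 cov.py; python3 arc.py .06 0 0 | sed -n '1p;$p'
```

```text
3138 theta 0.0016146568257300344 [603.3188 102.8077 115.1072]
36.95 [520.5722 193.3826 135.6479] [ 0.9454 -0.5427  5.4203] 0.12523318302903141
0.0 [ 0.001  0.001 -0.006]
```

Request:
{"api": "jog_arm", "payload": {"travel": [[0, 0, -0.001], [0, 0, -0.002], [0, 0, -0.003], [0, 0, -0.004], [0, 0, -0.004], [0, 0, -0.004], [0, 0, -0.004], [0, 0, -0.004], [0, 0, -0.004], [0, 0, -0.004]], "dr": [[0, 0, 0], [0, 0, 0], [0, 0, 0], [0, 0, 0], [0, 0, 0], [0, 0, 0], [0, 0, 0], [0, 0, 0], [0, 0, 0], [0, 0, 0]]}}

```text
t: 37.95
ee_pos: [520.7, 193.4, 135.4]
orientation: [2.174, -1.969, -0.263]
ft_force: [-1.6, -1.1, 13.6]
width: 0.6
```

Request:
{"api": "jog_arm", "payload": {"travel": [[0, 0, 0.01], [0, 0, 0.04], [0, 0, 0.08], [0, 0, 0.12], [0, 0, 0.16], [0, 0, 0.21], [0, 0, 0.26], [0, 0, 0.3], [0, 0, 0.32], [0, 0, 0.32]], "dr": [[0, 0, 0], [0, 0, 0], [0, 0, 0], [0, 0, 0], [0, 0, 0], [0, 0, 0], [0, 0, 0], [0, 0, 0], [0, 0, 0], [0, 0, 0]]}}

```text
t: 38.95
ee_pos: [521.3, 193.6, 265.1]
orientation: [2.176, -1.97, -0.261]
ft_force: [-0.5, -0.1, 0.2]
width: 0.4
```

```bash
python3 cov.py
python3 - <<'E'
from kin import *
im=imaging.get_image('scene'); save(im,'s8'); print(telemetry.get_obs()['ft_force'])
E
```

```text
3544 theta 0.0008766708145938004 [600.5868 110.9491 115.0368]
[ 0.15016089 -0.31080555 -0.66844699]
```

View pics/s8.png

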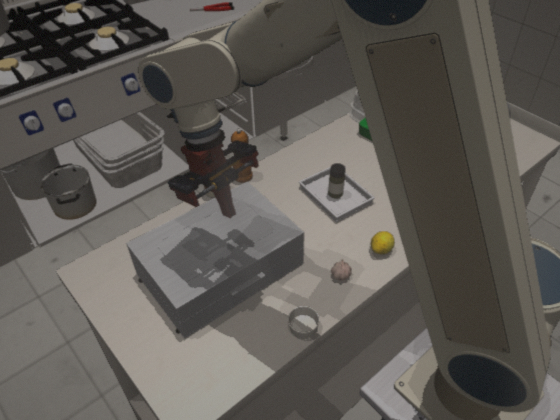

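The picture shows the cover flat on the caddy (around pixel 215,245). The jar stands upright in the tray (337,180), the garlic, ramekin and lemon are in place, and the arm is clear, so I'm handing in.

```bash
python3 -c "
from workcell import ticket; print(ticket.close_job())"
```

```text
the job is handed in; nothing more can be done
None
```

I found the full jar, stood it upright in the tray, pressed the cover shut and handed the job in at about 39 s of the 72 s allowed. The hand-in gave no verdict.

- **Weighing:** I lifted each jar about 13 mm in place. The ones at y ≈ 95 and y ≈ 194 read about 0.9 N and 0.6 N, so they are empty and went back on the caddy floor. The one at y ≈ 284 read about 3.8 N (roughly 380 g), so it is the full one.
- **Tray:** I lowered the full jar the last few millimetres slowly. The wrist force never read above about 5 N at the end of each move. Afterwards the camera showed it upright near the tray's centre.
- **Cover:** It came down with at most about 14 N read at the wrist. After I let go, its angle measured 0.001 rad (limit 0.04), with its top at 115 mm.
- **Last picture:** The arm was clear of everything, and the garlic, ramekin and lemon looked unmoved. I judged that by eye and did not measure it.

**Not checked or disagreed:**
- The two empty jars could not be seen once the cover was shut. They were last seen while the cover was part-way down, only their lower parts visible under its edge, and they looked upright.
- On the first approach, joint 6 reached 2.542 rad; the stated limit is 2.54. The arm kept running, and I then switched to a steeper 50° lean that stays well inside the joint ranges.

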